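# Unlock, build up and spin-check a stepped rotor

## Task

Get the bench rotor ready for use: pull out its transit pin and put the pin in the steel tray, then spin the bare rotor by hand and let go, so that it runs on by itself for a second or two and shows that its bearing is free. Next thread all the loose metal rings on the table onto the stepped spindle, the widest first, each fully home on its own step, and spin the loaded rotor in the same way to check that nothing rubs. Finally leave the rotor at rest with the rings still home and the pin in the tray, and do not knock over the standing vials.

Things in the scene. Friction and masses are not known exactly. Their poses are not given: they have to be found in the camera images.
- spindle_base: fixed grey base plate 170 x 170 x 20 mm of the rotor unit. Origin: centre of its underside; the rotor's axis stands vertically on it. A 14 mm wide, 15 mm deep socket for the transit pin lies at 74 mm along its own +x.
- rotor (a joint): turning angle of the rotor about the vertical axis, rad, counter-clockwise from above is positive, 0 at the start, no end stops, either direction will do. Its bearing is light: after a push it runs on and comes to rest by itself within 5 to 15 s. While the transit pin is in, it is locked.
- rotor_hub (a point): point on the rotor's axis at its underside, 30 mm above the table; turns with the rotor (x axis along the forked arm). The hub disc, 80 mm in diameter, tops out 12 mm above it. Three level arms (14 mm wide, the forked one 30 mm; tops at 8 mm, reaching out to 90 mm) stand 120 degrees apart: the forked one straddles the pin, the others each carry a finger lug.
- spindle_tip (a point): bevelled tip of the upright stepped spindle on the rotor's axis, 66 mm above rotor_hub. The spindle's steps are 42, 33, 24 and 15 mm in diameter from the bottom up, each 12.5 mm high; their seats lie 12, 24.5, 37 and 49.5 mm above rotor_hub.
- lug_a (a point): middle of the finger lug on the arm 120 degrees counter-clockwise of the forked one: upright steel rod of 12 mm diameter, 74 mm from the axis, rising 38 mm above its arm (its top is 76 mm above the table). Push it sideways to spin the rotor.
- lug_b (a point): the same on the arm 240 degrees counter-clockwise of the forked one.
- pin: transit pin, loose steel pin 85 mm long, 12 mm diameter with an 18 mm wide grip head at its top. Origin: centre of its foot; its z axis runs along it to the head. At the start it stands upright, foot 5 mm above the table, in the socket of the base through the fork of the rotor; it pulls straight up (15 mm frees it from the socket, 33 mm from the fork).
- pin_head (a point): centre of the head end of the transit pin.
- tray: fixed open shallow steel tray 80 x 120 x 25 mm (x, y, z), walls 4 mm. Origin: centre of its underside.
- ring_a: loose aluminium ring lying flat, outer diameter 68 mm, bore 44.5 mm, 12 mm high. Origin: its centre (6 mm above its underside); its z axis is its bore axis, both sides are alike. It belongs on the 42 mm step; home, its underside is 12 mm (its origin 18 mm) above rotor_hub. May be absent.
- ring_b: loose aluminium ring lying flat, outer diameter 60 mm, bore 35.5 mm, 12 mm high. Origin: its centre (6 mm above its underside); its z axis is its bore axis, both sides are alike. It belongs on the 33 mm step; home, its underside is 24.5 mm (its origin 30.5 mm) above rotor_hub. May be absent.
- ring_c: loose aluminium ring lying flat, outer diameter 52 mm, bore 26.5 mm, 12 mm high. Origin: its centre (6 mm above its underside); its z axis is its bore axis, both sides are alike. It belongs on the 24 mm step; home, its underside is 37 mm (its origin 43 mm) above rotor_hub. May be absent.
- ring_d: loose aluminium ring lying flat, outer diameter 44 mm, bore 17.5 mm, 12 mm high. Origin: its centre (6 mm above its underside); its z axis is its bore axis, both sides are alike. It belongs on the 15 mm step; home, its underside is 49.5 mm (its origin 55.5 mm) above rotor_hub. May be absent.
- vial_tall_a: glass vial standing among the rings, 24 mm diameter, 54 mm tall; bystander. Origin: centre of its underside.
- glass_column (a point): foot, on the table, of a fixed glass column on a stand with a clamp, part of the room: about 70 mm in radius and 310 mm tall; keep the arm clear of it when swinging between the rings and the rotor.
- vial_tall_b: a second such vial, standing farther back; bystander.
Mind the look-alikes: they are no part of the job. Leave any green or orange look-alike of the pin alone.

How it is judged:
On the way, in this order (a step that is already met when the one before it is completed fails the run):
1. the transit pin lies in the tray (x of pin_head in the frame of tray between -0.04 and 0.04 m and y of pin_head in the frame of tray between -0.06 and 0.06 m and x of pin in the frame of tray between -0.04 and 0.04 m and y of pin in the frame of tray between -0.06 and 0.06 m and height (world z) of pin below 0.035 m and contact force between the fingers and pin below 0.1 N), for 0.2 s.
2. the bare rotor runs on by itself (faster than 0.5 rad/s for 0.8 s, untouched, no ring on it) ((velocity of joint rotor above 0.5 rad/s or velocity of joint rotor below -0.5 rad/s) and contact force between each of the fingers, the arm and anything else below 0.1 N and horizontal distance between each of ring_a, ring_b, ring_c, ring_d and rotor_hub above 0.08 m), for 0.8 s.
3. with every ring home, the loaded rotor runs on by itself (faster than 0.5 rad/s for 0.8 s, untouched) ((velocity of joint rotor above 0.5 rad/s or velocity of joint rotor below -0.5 rad/s) and contact force between each of the fingers, the arm and anything else below 0.1 N and horizontal distance between each of ring_a, ring_b, ring_c, ring_d and rotor_hub below 0.004 m and z of ring_a in the frame of rotor_hub between 0.015 and 0.021 m and angle between the z axis of each of ring_a, ring_b, ring_c, ring_d and the z axis of rotor_hub, either way round below 0.12 rad and z of ring_b in the frame of rotor_hub between 0.0275 and 0.0335 m and z of ring_c in the frame of rotor_hub between 0.04 and 0.046 m and z of ring_d in the frame of rotor_hub between 0.0525 and 0.0585 m), for 0.8 s.
At the end, for the whole second after the job is handed in: Every ring present is home on its own step (within 4 mm of the axis, 3 mm in height, tilted less than 0.12 rad), the pin lies in the tray and the rotor is at rest (under 0.06 rad/s) (horizontal distance between each of ring_a, ring_b, ring_c, ring_d and rotor_hub below 0.004 m and z of ring_a in the frame of rotor_hub between 0.015 and 0.021 m and angle between the z axis of each of ring_a, ring_b, ring_c, ring_d and the z axis of rotor_hub, either way round below 0.12 rad and z of ring_b in the frame of rotor_hub between 0.0275 and 0.0335 m and z of ring_c in the frame of rotor_hub between 0.04 and 0.046 m and z of ring_d in the frame of rotor_hub between 0.0525 and 0.0585 m and x of pin_head in the frame of tray between -0.04 and 0.04 m and y of pin_head in the frame of tray between -0.06 and 0.06 m and x of pin in the frame of tray between -0.04 and 0.04 m and y of pin in the frame of tray between -0.06 and 0.06 m and height (world z) of pin below 0.035 m and velocity of joint rotor between -0.06 and 0.06 rad/s); the robot touches nothing.
It fails at once if a standing vial is knocked over (angle between any of vial_tall_a, vial_tall_b's own z axis and vertical above 0.8 rad).
Of ring_a, ring_b, ring_c, ring_d only 3 to 4 are there at a start; the rules pass over those that are not, and their reading is None.
At some moment in a run one of ring_a, ring_b, ring_c, ring_d may be knocked a few centimetres aside while the robot is not near it.
Once in a run the grip may slacken for a moment while it holds something.
It also fails if it takes over 210 s, if anything falls off the work surface, if the arm or the gripper's body presses on something with over 40 N, if the wrist force passes 120 N, or if a joint passes its speed limit or range.

## Robot

A 6-joint arm with a two-finger parallel gripper is mounted at the origin on a cart in front of the work surface, level with it; the furniture and walls round the work are solid. World frame = base frame: x ahead of the robot, y to its left, z up, the work surface at z = 0. Lengths are in m, angles in rad, forces in N, time in s.
With the tool pointing down it reaches from about 0.4 to 0.825 m from the base axis. Payload 7 kg.
Tool frame: the origin (TCP) lies on the centre line of the jaws, within the pads' length; the fingertips stand 22 mm ahead of it and the grasp point (between the pads) lies 3 mm ahead of it (arm.tcp_to_tips is the distance from the TCP to the fingertips, in m); z points along the fingers, y is the line along which they close (so a half turn about z gives the same grasp; the last joint's range is limited). The gripper opens to 88 mm and grips with 3 to 60 N. Pads are 19 mm wide; open, the fingers measure 130 mm over their backs; the gripper's body (78 mm by 193 mm) begins 47 mm behind the grasp point.
Start: joints at [0.288, 0.359, 0.012, 0, -1.224, -0.288], TCP at [0.675, -0, 0.249] pointing down, gripper open.
Joint ranges: [-3.07, 3.07], [-1.43, 2.12], [-1.02, 1.25], [-3.03, 1.67], [-3.05, -0], [-3.03, 3.03]. Speed limits (rad/s): [2.39, 2.39, 3.01, 3.14, 3.14, 3.14].

## Interface

Orientations are given as [roll, pitch, yaw] about the fixed x, y, z axes, in that order (R = Rz(yaw) Ry(pitch) Rx(roll)).
In Python, from station import arm gives the robot as it stands.
- The arm moves only by the tool jog_arm, never from a script. Its argument "targets" is a list of rows, each an object of numbers: "dx", "dy", "dz": the shift along the tool's x, y, z in mm; "rx", "ry", "rz": the turn, a rotation vector about the tool's x, y, z in rad; "gripper": the closure, from 0 (fully open) to 1 (shut). In form: [{"dx": .., "dy": .., "dz": .., "rx": .., "ry": .., "rz": .., "gripper": ..}, ...]. A call has exactly 8 rows; each row is the pose to reach, as a shift and turn from the pose commanded when the call began, along the tool's axes at that moment; what a row does not reach only later rows make up. A row lasts 1/12 s, in which the tool goes at most 41.7 mm and 7.16 degrees, less where a joint would pass 70% of its speed; a pose out of reach is approached as far as the arm can. A call with a gripper value outside its range is refused whole. The fingers move at their own pace and stop on an object; "force" is the grip in N (left out, the last holds). Time passes only in rows, so rows that repeat a pose let the fingers close, or fill a call up. It gives the time, the measured TCP pose, the force, the opening and the grip force at its end, in the units of the state.
- arm.get_state(): the state, without advancing time (a new reading comes with each control period).
- arm.grab_frame(name): name is "scene" or "side" or "wrist"; returns a dict with "frame" (420x560x3 uint8, red, green, blue), "z_map" (420x560 float32, m along the optical axis (not along the pixel's ray), 0 where there is no reading), "fx", "fy", "cx", "cy" (pixels), "view" (4x4, takes a point from world to camera coordinates). Camera axes: x right, y down, z forward; pixel columns grow to the right and rows downward; lengths in m; the calibration is good to about 2 mm. A picture is of the moment at which its call begins.
- arm.job_done(): hands the job in; it is judged then, once.
The state is a dict: "t": time; "q": joint angles; "qd": joint speeds; "joint_efforts": joint torques, N m; "eef_pos": TCP position; "ee_rot": TCP orientation; "force": force on the tool from outside, world axes, zero at the start; "moment": the same for the moment, N m; "width": finger opening in m; "gripper_force": force on a finger pad.
Only numpy, scipy, OpenCV 4.12 (cv2) and the standard library are available. Lean on these libraries where they do the work, as an engineer would, in place of code of your own. Each camera call takes 0.05 s, during which the arm holds its last target. There are 200 camera calls.

## Working session

There is one attempt and no reset: what is moved stays moved. The work goes in short steps, Python scripts to look and compute and a tool call to move; the robot and the scene stay as the last step left them, time stands still between calls to the robot, and variables do not carry over. Pictures are saved under pics/ and viewed, at most 14 in all, crops included, and the job is handed in when it is done.

Besides the shell and the picture viewer there is one more tool, called after "Emit:" as a command line: name --argument value ..., lists and objects as JSON in quotes. jog_arm: Moves the arm, as the interface text tells. Its arguments: {"type":"object","properties":{"targets":{"type":"array","items":{"type":"object","properties":{"dx":{"type":"number"},"dy":{"type":"number"},"dz":{"type":"number"},"rx":{"type":"number"},"ry":{"type":"number"},"rz":{"type":"number"},"gripper":{"type":"number"}}}},"force":{"type":"number"}},"required":["targets"]}

```bash
ls; mkdir -p pics; cat > h.py <<'E'
import numpy as np, cv2
from station import arm
def grab(n,save=None):
    f=arm.grab_frame(n)
    if save: cv2.imwrite('pics/'+save,f['frame'][:,:,::-1])
    return f
def world(f):
    z=f['z_map'].astype(float); v,u=np.mgrid[:z.shape[0],:z.shape[1]]
    P=np.stack([(u-f['cx'])/f['fx']*z,(v-f['cy'])/f['fy']*z,z,np.ones_like(z)],-1)
    W=P@np.linalg.inv(f['view']).T
    W=W[...,:3]; W[z==0]=np.nan
    return W
def proj(f,p):
    c=f['view']@np.append(p,1); return c[0]/c[2]*f['fx']+f['cx'],c[1]/c[2]*f['fy']+f['cy']
E
python3 - <<'E'
from h import *
for n in ('scene','side'):
    f=grab(n,n+'0.png'); W=world(f); np.savez('/tmp/'+n+'0.npz',W=W,frame=f['frame'])
    print(n,f['fx'],np.linalg.inv(f['view'])[:3].round(3).tolist())
s=arm.get_state();print(s)
E
```

```text
pics
scene 476.39390459357975 [[-0.831, -0.373, 0.413, 0.091], [-0.556, 0.53, -0.641, 0.718], [0.021, -0.762, -0.647, 0.853]]
side 494.7607822461814 [[0.979, 0.107, -0.175, 0.794], [0.205, -0.463, 0.862, -1.22], [0.012, -0.88, -0.475, 0.728]]
{'t': 0.1, 'q': array([ 2.88112290e-01,  3.59329825e-01,  1.11935027e-02, -3.02171441e-04,
       -1.22408873e+00, -2.88082023e-01]), 'qd': array([-0.00180631, -0.00147018,  0.00250642,  0.00029311,  0.00039125,
       -0.00049123]), 'joint_efforts': array([-1.42273191e-03, -5.84165347e+01,  2.93752134e+01,  7.01551259e+00,
        1.01412315e-02, -6.66964229e-05]), 'eef_pos': array([ 6.74620603e-01, -1.06385218e-05,  2.47726800e-01]), 'ee_rot': array([ 3.14014208e+00, -1.33587270e-04, -1.57086885e+00]), 'force': array([ 0.37378947,  0.615246  , -0.64088693]), 'moment': array([-0.02491   , -0.01626542,  0.01501071]), 'gripper_force': 0.0, 'width': 0.08756153824284524}
```

View pics/scene0.png

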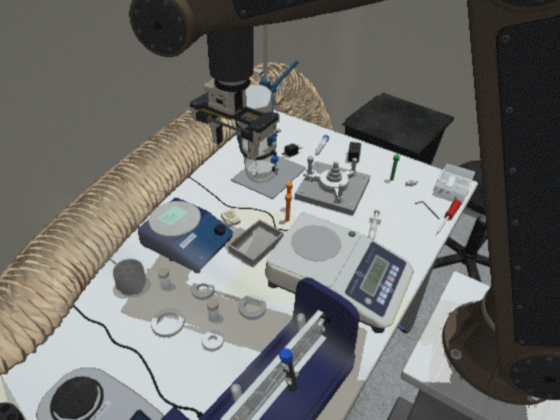

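View pics/side0.png

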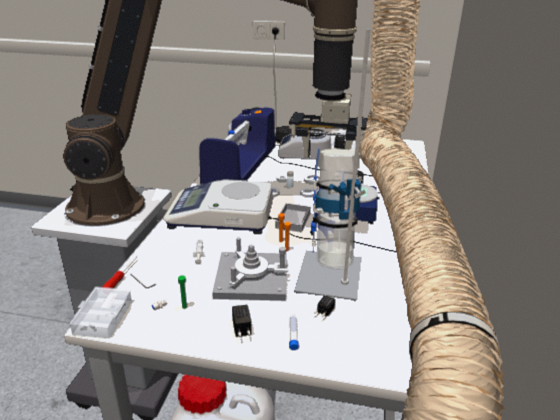

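The scene view shows four rings at about (168,322), (252,307), (204,291) and (213,340), vials at (163,279) and (212,310), the tray at (256,242), and the rotor at (335,178) with the glass column to its left. The side view shows the rotor at (250,268).

```bash
python3 - <<'E'
from h import *
W=np.load('/tmp/scene0.npz')['W'];F=np.load('/tmp/scene0.npz')['frame']
from scipy.optimize import least_squares
for u,v in [(168,322),(252,307),(204,291),(213,340)]:
    c=np.nanmedian(W[v-4:v+5,u-4:u+5].reshape(-1,3),0)
    d=np.hypot(W[...,0]-c[0],W[...,1]-c[1]); m=(d<.05)&(W[...,2]>.0095)&(W[...,2]<.0145)
    p=W[m]
    (x,y),r=cv2.minEnclosingCircle(p[:,:2].astype(np.float32))
    print('ring',(u,v),c.round(3),len(p),round(x,4),round(y,4),'D',round(2*r,4),'z',np.median(p[:,2]).round(4), p[:,:2].mean(0).round(4))
for n,l in (('scene',[(163,273),(212,303),(256,242),(335,168),(310,158),(353,160),(337,184),(290,187),(396,158),(130,272)]),('side',[(250,247),(238,240),(282,251),(234,269),(215,290),(290,290),(218,258),(288,258),(295,215)])):
    W=np.load('/tmp/%s0.npz'%n)['W']
    for u,v in l:
        print(n,(u,v),W[v,u].round(4))
# upscaled crops
f=np.load('/tmp/scene0.npz')['frame'];g=np.load('/tmp/side0.npz')['frame']
a=cv2.resize(f[110:220,270:390],None,fx=4,fy=4,interpolation=2)[:,:,::-1]
b=cv2.resize(g[225:305,205:300],None,fx=4,fy=4,interpolation=2)[:,:,::-1]
h=np.zeros((440,480+380,3),np.uint8);h[:,:480]=a;h[:320,480:]=b
cv2.imwrite('pics/crop1.png',cv2.resize(h,(800,409)))
E
```

```text
ring (168, 322) [ 0.604  0.336 -0.   ] 364 0.6011 0.3393 D 0.0692 z 0.0119 [0.5998 0.3399]
ring (252, 307) [0.48  0.204 0.   ] 286 0.4792 0.2059 D 0.0611 z 0.0118 [0.4786 0.2065]
ring (204, 291) [0.592 0.232 0.008] 225 0.5983 0.2296 D 0.053 z 0.0121 [0.5977 0.2309]
ring (213, 340) [0.495 0.318 0.007] 245 0.5029 0.308 D 0.0724 z 0.0119 [0.4961 0.3185]
scene (163, 273) [0.6714 0.272  0.0514]
scene (212, 303) [0.529  0.276  0.0554]
scene (256, 242) [0.588  0.0398 0.0036]
scene (335, 168) [ 0.5337 -0.2577  0.0769]
scene (310, 158) [ 0.6048 -0.2409  0.091 ]
scene (353, 160) [ 0.5132 -0.3278  0.0716]
scene (337, 184) [ 0.5136 -0.2396  0.0417]
scene (290, 187) [ 0.5885 -0.1135  0.079 ]
scene (396, 158) [ 0.4125 -0.3933  0.082 ]
scene (130, 272) [0.7291 0.3131 0.0556]
side (250, 247) [ 0.5365 -0.2669  0.0942]
side (238, 240) [ 0.4897 -0.2075  0.0711]
side (282, 251) [ 0.6117 -0.2569  0.0875]
side (234, 269) [ 0.5165 -0.3348  0.0748]
side (215, 290) [ 0.473  -0.3482  0.0181]
side (290, 290) [ 0.638  -0.2833 -0.0027]
side (218, 258) [ 0.4286 -0.191  -0.003 ]
side (288, 258) [ 6.086e-01 -1.543e-01 -2.000e-04]
side (295, 215) [0.5868 0.0736 0.0027]
```

View pics/crop1.png

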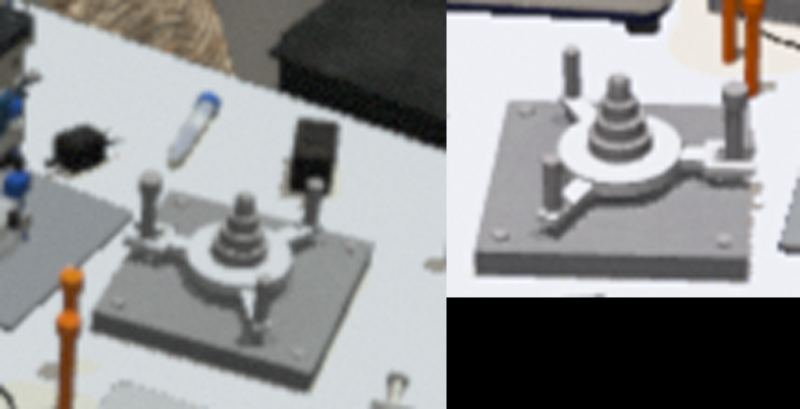

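```bash
cat > fit.py <<'E'
from h import *
from scipy.optimize import least_squares
D={n:np.load('/tmp/%s0.npz'%n)['W'].reshape(-1,3) for n in('scene','side')}
D={n:w[np.isfinite(w).all(1)] for n,w in D.items()}
def near(w,c,r,z0,z1): return w[(np.hypot(w[:,0]-c[0],w[:,1]-c[1])<r)&(w[:,2]>z0)&(w[:,2]<z1)]
if __name__=='__main__':
    for n,w in D.items():
        S=near(w,(.537,-.264),.03,.045,.091); A=near(w,(.49,-.208),.018,.045,.074);B=near(w,(.513,-.333),.018,.045,.074);P=near(w,(.608,-.248),.02,.045,.089)
        H=near(w,(.537,-.264),.05,.040,.044)
        print(n,len(S),len(A),len(B),len(P),[q[:,2].max().round(4) for q in(S,A,B,P)],'disc z',np.median(H[:,2]))
        rs=np.array([21,16.5,12,7.5])/1000
        def res(p,o=0):
            x,y,t=p
            k=np.clip(((S[:,2]-.042)/.0125).astype(int),0,3)
            a=np.hypot(S[:,0]-x,S[:,1]-y)-rs[k]
            zz=((S[:,2]-.042)%.0125); a=a[(zz>.002)&(zz<.0105)]
            L=[a]
            for q,da in((A,2*np.pi/3),(B,4*np.pi/3)):
                L.append(np.hypot(q[:,0]-x-.074*np.cos(t+da),q[:,1]-y-.074*np.sin(t+da))-.006)
            return np.concatenate(L)
        s=least_squares(res,(.537,-.264,.15),loss='soft_l1',f_scale=.001)
        x,y,t=s.x; print(s.x.round(4),'rms',np.sqrt(np.mean(res(s.x)**2)).round(4),'pinpred',(x+.074*np.cos(t)).round(4),(y+.074*np.sin(t)).round(4))
        print('  pin obs bbox top',P[P[:,2]>.075].min(0).round(4),P[P[:,2]>.075].max(0).round(4))
        # tray rim: 
        T=near(w,(.588,.04),.1,.022,.028);print('tray rim',len(T),cv2.minAreaRect((T[:,:2]*1000).astype(np.float32)))
        for nm,c in(('va',(.529,.276)),('vb',(.671,.272))):
            q=near(w,c,.03,.03,.06); 
            if len(q): print(nm,len(q),q[:,:2].mean(0).round(3),q.max(0).round(3),q.min(0).round(3))
        C=near(w,(.68,-.15),.13,.10,.24); print('column',len(C),np.percentile(C,[2,50,98],axis=0).round(3).tolist() if len(C) else '')
    w=D['scene']
    for n,c,R in(('a',(.601,.339),.034),('b',(.479,.206),.030),('c',(.598,.230),.026),('d',(.494,.319),.022)):
        q=near(w,c,R+.006,.0105,.0135); bore={'a':.02225,'b':.01775,'c':.01325,'d':.00875}[n]
        def rr(p): 
            d=np.hypot(q[:,0]-p[0],q[:,1]-p[1]); return np.maximum(d-R,0)+np.maximum(bore-d,0)
        s=least_squares(rr,c,loss='soft_l1',f_scale=.001);print(n,len(q),s.x.round(4),s.cost, cv2.fitEllipse((q[:,:2]*1e3).astype(np.float32))[0])
E
python3 fit.py
```

```text
scene 195 41 34 64 [np.float64(0.091), np.float64(0.0736), np.float64(0.0739), np.float64(0.0888)] disc z 0.041887185124033
[ 0.5352 -0.2621  0.18  ] rms 0.002 pinpred 0.608 -0.2489
  pin obs bbox top [ 0.5985 -0.2565  0.0751] [ 0.6168 -0.2379  0.0888]
tray rim 264 ((595.2025146484375, 56.23826599121094), (145.70350646972656, 104.66414642333984), 86.51641845703125)
va 158 [0.528 0.276] [0.542 0.286 0.057] [0.518 0.262 0.03 ]
vb 142 [0.671 0.271] [0.686 0.281 0.057] [0.662 0.257 0.03 ]
column 779 [[0.663, -0.194, 0.103], [0.687, -0.134, 0.148], [0.758, -0.097, 0.227]]
side 259 44 57 93 [np.float64(0.0905), np.float64(0.074), np.float64(0.0737), np.float64(0.0888)] disc z 0.04138606375122894
[ 0.5375 -0.2601  0.1875] rms 0.002 pinpred 0.6102 -0.2463
  pin obs bbox top [ 0.6022 -0.2597  0.0751] [ 0.6194 -0.2396  0.0888]
tray rim 88 ((586.9197387695312, 40.2522087097168), (138.43118286132812, 135.3533172607422), 5.5021162033081055)
va 58 [0.534 0.268] [0.545 0.285 0.056] [0.523 0.258 0.03 ]
column 2173 [[0.667, -0.248, 0.102], [0.721, -0.198, 0.173], [0.773, -0.145, 0.234]]
a 264 [0.601 0.339] 2.3041015649150445e-06 (600.656494140625, 338.80126953125)
b 209 [0.4786 0.2063] 1.2253769433988569e-06 (478.74365234375, 206.34109497070312)
c 159 [0.5984 0.2298] 2.1937611345651863e-07 (598.529296875, 229.90353393554688)
d 164 [0.4946 0.3194] 1.621535554851239e-07 (494.9981384277344, 320.38616943359375)
```

```bash
python3 - <<'E'
from fit import *
f=np.load('/tmp/scene0.npz')['frame'];W=np.load('/tmp/scene0.npz')['W']
V=np.load('/tmp/side0.npz')['W']
for u,v in[(232,247),(258,223),(284,238),(254,261)]:
    q=W[v-2:v+3,u-2:u+3].reshape(-1,3); print((u,v),q[np.nanargmax(q[:,2])].round(4))
# tray rim points only close to true tray
for n,w in D.items():
    T=w[(abs(w[:,0]-.588)<.075)&(abs(w[:,1]-.045)<.085)&(w[:,2]>.0235)&(w[:,2]<.0265)]
    print(n,len(T),cv2.minAreaRect((T[:,:2]*1000).astype(np.float32)))
    for z0 in(.11,.2,.25):
        C=near(w,(.71,-.165),.10,z0,z0+.04)
        if len(C)>20:
            s=least_squares(lambda p:np.hypot(C[:,0]-p[0],C[:,1]-p[1])-p[2],(.72,-.165,.05),loss='soft_l1',f_scale=.003);print('col',z0,len(C),s.x.round(3))
    for o in((.588,-.113),):
        O=near(w,o,.05,.03,.12);print('orange',O[:,:2].mean(0),O[:,2].max())
    Bz=w[(w[:,0]>.3)&(w[:,0]<.55)&(w[:,1]>-.2)&(w[:,1]<.1)&(w[:,2]<.14)];print('balance',np.percentile(Bz[:,2],99))
E
```

```text
(232, 247) [0.6097 0.1036 0.0269]
(258, 223) [ 0.6189 -0.0035  0.0257]
(284, 238) [0.4969 0.0511 0.0787]
(254, 261) [0.5508 0.1072 0.0244]
scene 164 ((592.938720703125, 56.901344299316406), (146.75210571289062, 100.06437683105469), 86.51641845703125)
col 0.11 318 [ 0.727 -0.169  0.054]
col 0.2 64 [ 0.72  -0.156  0.06 ]
col 0.25 301 [ 0.742 -0.162  0.082]
orange [ 0.57876592 -0.09099391] 0.08875409762425701
balance 0.09304884605539007
side 48 ((584.048583984375, 42.50506591796875), (123.42597961425781, 138.47412109375), 87.2076416015625)
col 0.11 668 [ 0.727 -0.159  0.049]
col 0.2 495 [ 801.212  803.447 1134.299]
col 0.25 882 [ 0.721 -0.134  0.048]
orange [ 0.58663031 -0.10191841] 0.08555759355189874
balance 0.09150440534167557
```

Emit:
jog_arm --targets '[{"dx": 20,"dy": 35},{"dx": 40,"dy": 70,"rz": 0.12},{"dx": 65,"dy": 100,"rz": 0.24},{"dx": 90,"dy": 130,"rz": 0.36},{"dx": 110,"dy": 150,"rz": 0.48},{"dx": 130,"dy": 155,"rz": 0.6},{"dx": 130,"dy": 155,"rz": 0.72},{"dx": 130,"dy": 155,"rz": 0.8}]'

```text
invalid input at $.targets[0]: expected keys dx, dy, dz, rx, ry, rz, gripper
```

Emit:
jog_arm --targets '[{"dx": 20,"dy": 35,"dz": 0,"rx": 0,"ry": 0,"rz": 0,"gripper": 0},{"dx": 40,"dy": 70,"dz": 0,"rx": 0,"ry": 0,"rz": 0.12,"gripper": 0},{"dx": 65,"dy": 100,"dz": 0,"rx": 0,"ry": 0,"rz": 0.24,"gripper": 0},{"dx": 90,"dy": 130,"dz": 0,"rx": 0,"ry": 0,"rz": 0.36,"gripper": 0},{"dx": 110,"dy": 140,"dz": 0,"rx": 0,"ry": 0,"rz": 0.48,"gripper": 0},{"dx": 140,"dy": 145,"dz": 0,"rx": 0,"ry": 0,"rz": 0.6,"gripper": 0},{"dx": 160,"dy": 145,"dz": 0,"rx": 0,"ry": 0,"rz": 0.7,"gripper": 0},{"dx": 180,"dy": 145,"dz": 0,"rx": 0,"ry": 0,"rz": 0.8,"gripper": 0}]'

```text
t: 0.77
eef_pos: [0.5292, -0.1812, 0.2488]
ee_rot: [-3.142, 0.0, -2.376]
force: [0.9, 0.3, -1.0]
width: 0.0877
gripper_force: 0.0
```

```bash
python3 - <<'E'
from h import *
s=arm.get_state();print(s['t'],s['eef_pos'],s['ee_rot'],s['q'],arm.tcp_to_tips)
f=grab('wrist','w1.png');W=world(f);np.savez('/tmp/w1.npz',W=W)
print(np.linalg.inv(f['view']).round(3).tolist(),f['fx'])
print(proj(f,[.609,-.248,.09]),proj(f,[.536,-.261,.096]))
E
```

```text
0.7667 [ 0.52916346 -0.18120485  0.24877476] [-3.14152952e+00  2.54841319e-04 -2.37620731e+00] [ 2.00072323e-02  1.68932785e-01 -2.46249238e-01 -1.38204381e-04
 -1.15538422e+00 -8.25362464e-01] 0.022
[[-0.692, 0.694, 0.197, 0.475], [0.722, 0.666, 0.187, -0.232], [-0.001, 0.272, -0.962, 0.386], [0.0, 0.0, 0.0, 1.0]] 338.07269634174213
(np.float64(169.9362648874211), np.float64(209.483907478801)) (np.float64(209.55953469645385), np.float64(141.47330484758749))
```

View pics/w1.png

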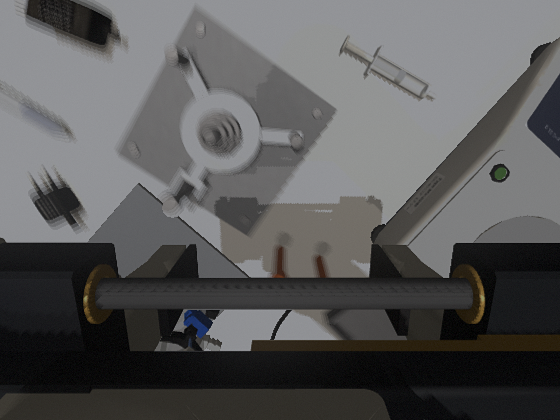

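The wrist view shows the hub at (220,132), the pin head at (172,206), lug_a at (297,139) and lug_b at (177,57).

```bash
cat > rot.py <<'E'
from h import *
from scipy.optimize import least_squares
def near(w,c,r,z0,z1): return w[(np.hypot(w[:,0]-c[0],w[:,1]-c[1])<r)&(w[:,2]>z0)&(w[:,2]<z1)]
def clean(W): w=W.reshape(-1,3); return w[np.isfinite(w).all(1)]
def disc(w,c,r,z,tol=.0015,rb=0):
    """fit flat disc/annulus of known radius at height z: enclosing"""
    q=near(w,c,r+.008,z-tol,z+tol)
    def rr(p):
        d=np.hypot(q[:,0]-p[0],q[:,1]-p[1]); return np.maximum(d-r,0)+np.maximum(rb-d,0)
    # grid: min sum of outside penalty
    s=least_squares(rr,q[:,:2].mean(0),loss='soft_l1',f_scale=.0005)
    h=cv2.convexHull((q[:,:2]*1e4).astype(np.float32))
    (x,y),R=cv2.minEnclosingCircle(h)
    return len(q),s.x.round(4),(round(x/1e4,4),round(y/1e4,4),round(R/1e4,4)),np.median(q[:,2]).round(4)
E
python3 - <<'E'
from rot import *
w=clean(np.load('/tmp/w1.npz')['W'])
c=(.537,-.262)
print('disc',disc(w,c,.04,.042,rb=.021))
for r,rb,z in((.021,.0165,.0545),(.0165,.012,.067),(.012,.0075,.0795),(.0065,0,.096)): print(r,disc(w,c,r,z,tol=.002,rb=rb))
print('pin',disc(w,(.609,-.247),.009,.09,.002))
t=.18
for k in(1,2):
    a=t+k*2*np.pi/3; print('lug',disc(w,(c[0]+.074*np.cos(a),c[1]+.074*np.sin(a)),.006,.076,.002))
T=w[(w[:,2]<.03)&(abs(w[:,0]-.585)<.07)&(abs(w[:,1]-.05)<.08)];print(len(T))
E
```

```text
disc (1486, array([ 0.5348, -0.2619]), (0.5357, -0.2624, 0.0472), np.float64(0.043))
0.021 (304, array([ 0.5345, -0.2614]), (0.5341, -0.2612, 0.0209), np.float64(0.0558))
0.0165 (289, array([ 0.5344, -0.2614]), (0.5342, -0.2614, 0.0166), np.float64(0.0683))
0.012 (197, array([ 0.5345, -0.2613]), (0.5341, -0.2612, 0.0118), np.float64(0.0809))
0.0065 (185, array([ 0.5341, -0.2612]), (0.5339, -0.2611, 0.0072), np.float64(0.0965))
pin (221, array([ 0.6067, -0.2479]), (0.6065, -0.2478, 0.0089), np.float64(0.0913))
lug (102, array([ 0.4863, -0.2051]), (0.4862, -0.205, 0.0059), np.float64(0.0773))
lug (128, array([ 0.5092, -0.3307]), (0.5091, -0.3307, 0.0061), np.float64(0.0771))
2596
```

```bash
cat >> h.py <<'E'
from scipy.spatial.transform import Rotation as Ro
def to(p,verbose=True):
    s=arm.get_state();R=Ro.from_euler('xyz',s['ee_rot']).as_matrix()
    d=(R.T@(np.array(p)-s['eef_pos'])*1e3).round(1); print(p,'->',d.tolist()); return d
E
python3 - <<'E'
from h import *
to((.6068,-.2480,.249));to((.6068,-.2480,.082))
E
```

```text
(0.6068, -0.248, 0.249) -> [-12.0, -100.2, -0.5]
(0.6068, -0.248, 0.082) -> [-12.1, -100.2, 166.5]
```

Emit:
jog_arm --targets '[{"dx": -4,"dy": -33,"dz": 0,"rx": 0,"ry": 0,"rz": 0,"gripper": 0.3},{"dx": -8,"dy": -66,"dz": 0,"rx": 0,"ry": 0,"rz": 0,"gripper": 0.3},{"dx": -12,"dy": -100,"dz": 0,"rx": 0,"ry": 0,"rz": 0,"gripper": 0.3},{"dx": -12,"dy": -100,"dz": 35,"rx": 0,"ry": 0,"rz": 0,"gripper": 0.3},{"dx": -12,"dy": -100,"dz": 70,"rx": 0,"ry": 0,"rz": 0,"gripper": 0.3},{"dx": -12,"dy": -100,"dz": 70,"rx": 0,"ry": 0,"rz": 0,"gripper": 0.3},{"dx": -12,"dy": -100,"dz": 70,"rx": 0,"ry": 0,"rz": 0,"gripper": 0.3},{"dx": -12,"dy": -100,"dz": 70,"rx": 0,"ry": 0,"rz": 0,"gripper": 0.3}]'

```text
t: 1.48
eef_pos: [0.6089, -0.2436, 0.1803]
ee_rot: [-3.14, -0.0, -2.37]
force: [1.0, 0.5, 0.9]
width: 0.0613
gripper_force: 0.0
```

```bash
python3 - <<'E'
from rot import *
s=arm.get_state();print(s['t'],s['eef_pos'],s['width'],s['qd'].round(3))
w=clean(world(grab('wrist','w2.png')))
c=(.5345,-.2615)
for r,rb,z in((.021,.0165,.0545),(.0165,.012,.067),(.012,.0075,.0795),(.0065,0,.096)): print(r,disc(w,c,r,z,tol=.002,rb=rb))
print('pin',disc(w,(.607,-.248),.009,.09,.002))
to((.6068,-.248,.082))
E
```

```text
1.4833 [ 0.60891167 -0.24362182  0.1802559 ] 0.061272535732534335 [ 0.003 -0.026  0.019  0.001  0.006 -0.003]
0.021 (584, array([ 0.5341, -0.2609]), (0.5342, -0.2611, 0.0209), np.float64(0.0558))
0.0165 (503, array([ 0.5341, -0.2609]), (0.5343, -0.2611, 0.0165), np.float64(0.0683))
0.012 (368, array([ 0.5343, -0.2611]), (0.5344, -0.2612, 0.012), np.float64(0.0808))
0.0065 (334, array([ 0.5343, -0.2613]), (0.5342, -0.2614, 0.0073), np.float64(0.0965))
pin (387, array([ 0.6068, -0.2479]), (0.6068, -0.2479, 0.009), np.float64(0.0912))
(0.6068, -0.248, 0.082) -> [5.1, -1.1, 99.1]
```

Emit:
jog_arm --targets '[{"dx": 5,"dy": -1,"dz": 20,"rx": 0,"ry": 0,"rz": 0,"gripper": 0.3},{"dx": 5,"dy": -1,"dz": 45,"rx": 0,"ry": 0,"rz": 0,"gripper": 0.3},{"dx": 5,"dy": -1,"dz": 70,"rx": 0,"ry": 0,"rz": 0,"gripper": 0.3},{"dx": 5,"dy": -1,"dz": 90,"rx": 0,"ry": 0,"rz": 0,"gripper": 0.3},{"dx": 5,"dy": -1,"dz": 99,"rx": 0,"ry": 0,"rz": 0,"gripper": 0.3},{"dx": 5,"dy": -1,"dz": 99,"rx": 0,"ry": 0,"rz": 0,"gripper": 0.3},{"dx": 5,"dy": -1,"dz": 99,"rx": 0,"ry": 0,"rz": 0,"gripper": 1},{"dx": 5,"dy": -1,"dz": 99,"rx": 0,"ry": 0,"rz": 0,"gripper": 1}]' --force 45

```text
t: 2.2
eef_pos: [0.6068, -0.2478, 0.0819]
ee_rot: [-3.139, 0.002, -2.37]
force: [0.1, 0.5, 0.1]
width: 0.0533
gripper_force: 0.0
```

Emit:
jog_arm --targets '[{"dx": 0,"dy": 0,"dz": 0,"rx": 0,"ry": 0,"rz": 0,"gripper": 1},{"dx": 0,"dy": 0,"dz": 0,"rx": 0,"ry": 0,"rz": 0,"gripper": 1},{"dx": 0,"dy": 0,"dz": 0,"rx": 0,"ry": 0,"rz": 0,"gripper": 1},{"dx": 0,"dy": 0,"dz": 0,"rx": 0,"ry": 0,"rz": 0,"gripper": 1},{"dx": 0,"dy": 0,"dz": 0,"rx": 0,"ry": 0,"rz": 0,"gripper": 1},{"dx": 0,"dy": 0,"dz": 0,"rx": 0,"ry": 0,"rz": 0,"gripper": 1},{"dx": 0,"dy": 0,"dz": 0,"rx": 0,"ry": 0,"rz": 0,"gripper": 1},{"dx": 0,"dy": 0,"dz": -5,"rx": 0,"ry": 0,"rz": 0,"gripper": 1}]'

```text
t: 2.87
eef_pos: [0.6047, -0.2474, 0.0837]
ee_rot: [3.14, -0.001, -2.371]
force: [0.8, -0.9, -1.3]
width: 0.0168
gripper_force: 45.0
```

Emit:
jog_arm --targets '[{"dx": 0,"dy": 0,"dz": -10,"rx": 0,"ry": 0,"rz": 0,"gripper": 1},{"dx": 0,"dy": 0,"dz": -25,"rx": 0,"ry": 0,"rz": 0,"gripper": 1},{"dx": 0,"dy": 0,"dz": -40,"rx": 0,"ry": 0,"rz": 0,"gripper": 1},{"dx": 0,"dy": 0,"dz": -60,"rx": 0,"ry": 0,"rz": 0,"gripper": 1},{"dx": 0,"dy": 0,"dz": -80,"rx": 0,"ry": 0,"rz": 0,"gripper": 1},{"dx": 0,"dy": 0,"dz": -100,"rx": 0,"ry": 0,"rz": 0,"gripper": 1},{"dx": 0,"dy": 0,"dz": -125,"rx": 0,"ry": 0,"rz": 0,"gripper": 1},{"dx": 0,"dy": 0,"dz": -145,"rx": 0,"ry": 0,"rz": 0,"gripper": 1}]'

```text
t: 3.53
eef_pos: [0.6054, -0.2477, 0.2323]
ee_rot: [-3.14, 0.001, -2.371]
force: [0.8, 0.3, -0.6]
width: 0.0165
gripper_force: 45.0
```

```bash
python3 - <<'E'
from h import *
s=arm.get_state();print(s['t'],s['eef_pos'],s['ee_rot'],s['width'],s['gripper_force'],s['q'])
to((.50,-.20,.23));to((.50,-.05,.23));to((.50,0.05,.23))
f=grab('side');g=f['frame'];np.savez('/tmp/side1.npz',W=world(f),frame=g);u,v=map(int,proj(f,(.605,-.247,.2)));cv2.imwrite('pics/s1.png',cv2.resize(g[v-80:v+70,u-110:u+90],None,fx=3,fy=3)[:,:,::-1])
E
```

```text
3.5333 [ 0.60538991 -0.24774059  0.23233873] [-3.14030460e+00  6.47933877e-04 -2.37067827e+00] 0.016471672622568708 44.999980330467224 [-9.06441401e-02  3.33799057e-01 -6.23335953e-02  3.76522967e-04
 -1.17326428e+00 -7.09383751e-01]
(0.5, -0.2, 0.23) -> [42.3, 107.7, 2.2]
(0.5, -0.05, 0.23) -> [-62.2, 215.3, 2.1]
(0.5, 0.05, 0.23) -> [-131.9, 287.0, 2.1]
```

View pics/s1.png

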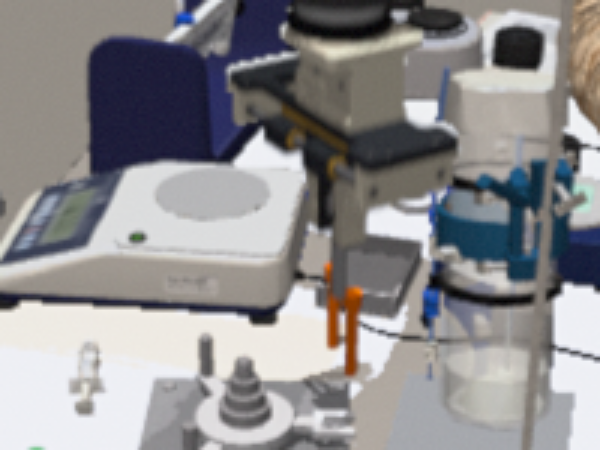

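```bash
python3 - <<'E'
from h import *
for p in((.575,-.225,.235),(.545,-.2,.235),(.52,-.165,.235),(.51,-.13,.235),(.51,-.09,.235),(.515,-.05,.235),(.525,-.01,.235),(.54,.03,.235),(.585,.071,.235)): to(p)
E
```

```text
(0.575, -0.225, 0.235) -> [6.7, 39.2, 1.6]
(0.545, -0.2, 0.235) -> [10.8, 78.1, 1.3]
(0.52, -0.165, 0.235) -> [4.3, 120.6, 1.1]
(0.51, -0.13, 0.235) -> [-13.0, 152.6, 0.9]
(0.51, -0.09, 0.235) -> [-40.9, 181.3, 0.8]
(0.515, -0.05, 0.235) -> [-72.3, 206.5, 0.7]
(0.525, -0.01, 0.235) -> [-107.4, 228.2, 0.7]
(0.54, 0.03, 0.235) -> [-146.0, 246.4, 0.7]
(0.585, 0.071, 0.235) -> [-206.9, 244.4, 0.9]
```

Emit:
jog_arm --targets '[{"dx": 7,"dy": 39,"dz": 0,"rx": 0,"ry": 0,"rz": 0,"gripper": 1},{"dx": 11,"dy": 78,"dz": 0,"rx": 0,"ry": 0,"rz": -0.1,"gripper": 1},{"dx": 4,"dy": 118,"dz": 0,"rx": 0,"ry": 0,"rz": -0.22,"gripper": 1},{"dx": -13,"dy": 152,"dz": 0,"rx": 0,"ry": 0,"rz": -0.34,"gripper": 1},{"dx": -41,"dy": 181,"dz": 0,"rx": 0,"ry": 0,"rz": -0.46,"gripper": 1},{"dx": -72,"dy": 206,"dz": 0,"rx": 0,"ry": 0,"rz": -0.58,"gripper": 1},{"dx": -107,"dy": 228,"dz": 0,"rx": 0,"ry": 0,"rz": -0.7,"gripper": 1},{"dx": -146,"dy": 246,"dz": 0,"rx": 0,"ry": 0,"rz": -0.8,"gripper": 1}]'

```text
t: 4.25
eef_pos: [0.5374, 0.0312, 0.2312]
ee_rot: [-3.14, 0.001, -1.564]
force: [0.8, -0.9, -1.5]
width: 0.0168
gripper_force: 45.0
```

Emit:
jog_arm --targets '[{"dx": 0,"dy": 0,"dz": 0,"rx": 0,"ry": 0,"rz": 0,"gripper": 1},{"dx": 0,"dy": 0,"dz": 0,"rx": 0,"ry": 0.1,"rz": 0,"gripper": 1},{"dx": 0,"dy": 0,"dz": 0,"rx": 0,"ry": 0.22,"rz": 0,"gripper": 1},{"dx": 0,"dy": 0,"dz": 0,"rx": 0,"ry": 0.34,"rz": 0,"gripper": 1},{"dx": 0,"dy": 0,"dz": 0,"rx": 0,"ry": 0.46,"rz": 0,"gripper": 1},{"dx": 0,"dy": 0,"dz": 0,"rx": 0,"ry": 0.58,"rz": 0,"gripper": 1},{"dx": 0,"dy": 0,"dz": 0,"rx": 0,"ry": 0.7,"rz": 0,"gripper": 1},{"dx": 0,"dy": 0,"dz": 0,"rx": 0,"ry": 0.87,"rz": 0,"gripper": 1}]'

```text
t: 4.92
eef_pos: [0.5389, 0.0303, 0.2313]
ee_rot: [-3.136, -0.829, -1.574]
force: [0.5, -0.5, -2.2]
width: 0.0166
gripper_force: 45.0
```

```bash
python3 - <<'E'
from h import *
s=arm.get_state();print(s['t'],s['eef_pos'],s['ee_rot'],s['width'],s['gripper_force'],s['q'])
to((.585,.071,.12));to((.585,.071,.060))
f=grab('wrist','w3.png');np.savez('/tmp/w3.npz',W=world(f),frame=f['frame'])
E
```

```text
4.9167 [0.53893664 0.03030804 0.23127189] [-3.13583794 -0.82907251 -1.57358391] 0.016587371890859674 44.99894142150879 [ 0.76451979  0.3631592  -0.5132934   0.57647431 -1.37527036 -1.08332894]
(0.585, 0.071, 0.12) -> [-109.6, -45.7, 45.3]
(0.585, 0.071, 0.06) -> [-153.9, -45.5, 85.9]
```

View pics/w3.png

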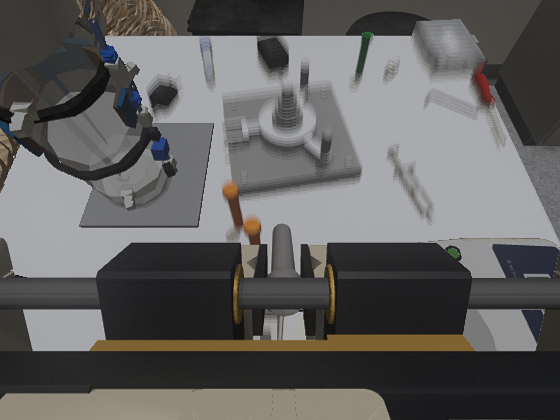

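The picture shows the tilted gripper holding the pin at (283,280), with the rotor and column safely beyond it.

Emit:
jog_arm --targets '[{"dx": -28,"dy": -12,"dz": 10,"rx": 0,"ry": 0,"rz": 0,"gripper": 1},{"dx": -56,"dy": -24,"dz": 20,"rx": 0,"ry": 0,"rz": 0,"gripper": 1},{"dx": -84,"dy": -36,"dz": 32,"rx": 0,"ry": 0,"rz": 0,"gripper": 1},{"dx": -110,"dy": -46,"dz": 45,"rx": 0,"ry": 0,"rz": 0,"gripper": 1},{"dx": -110,"dy": -46,"dz": 45,"rx": 0,"ry": 0,"rz": 0,"gripper": 1},{"dx": -110,"dy": -46,"dz": 45,"rx": 0,"ry": 0,"rz": 0,"gripper": 1},{"dx": -110,"dy": -46,"dz": 45,"rx": 0,"ry": 0,"rz": 0,"gripper": 1},{"dx": -110,"dy": -46,"dz": 45,"rx": 0,"ry": 0,"rz": 0,"gripper": 1}]'

```text
t: 5.63
eef_pos: [0.5844, 0.071, 0.12]
ee_rot: [-3.139, -0.823, -1.573]
force: [-0.6, 0.3, -0.8]
width: 0.0165
gripper_force: 45.0
```

```bash
python3 - <<'E'
from h import *
s=arm.get_state();print(s['t'],s['eef_pos'],s['ee_rot'],s['width'],s['gripper_force'])
to((.585,.071,.060))
f=grab('scene');g=f['frame'];W=world(f);np.savez('/tmp/sc3.npz',W=W,frame=g)
u,v=map(int,proj(f,(.585,.05,.06)));print(u,v);cv2.imwrite('pics/sc3.png',cv2.resize(g[v-75:v+75,u-100:u+100],None,fx=4,fy=4)[:,:,::-1])
E
```

```text
5.6333 [0.58444414 0.07095691 0.11995795] [-3.13882549 -0.82349794 -1.57306081] 0.016465998135512156 44.99981939792633
(0.585, 0.071, 0.06) -> [-44.0, -0.4, 40.7]
254 228
```

View pics/sc3.png

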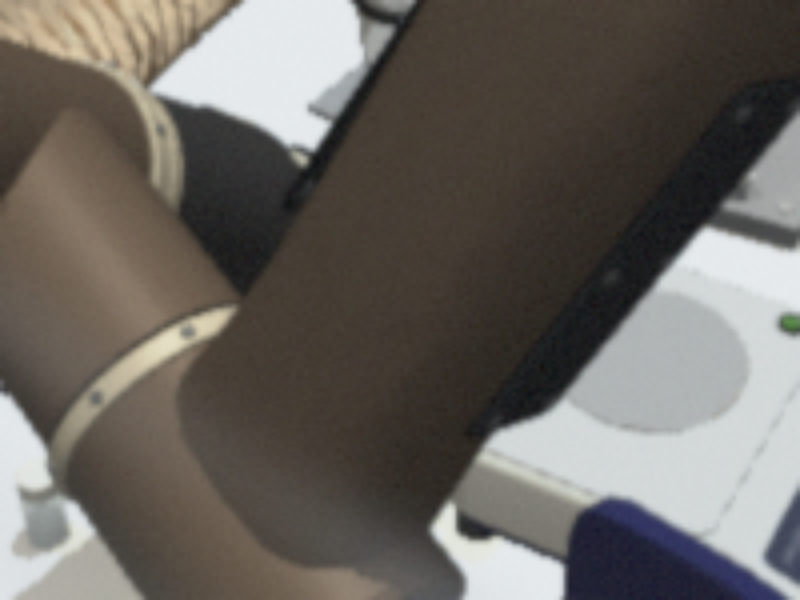

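Emit:
jog_arm --targets '[{"dx": -9,"dy": 0,"dz": 8,"rx": 0,"ry": 0,"rz": 0,"gripper": 1},{"dx": -18,"dy": 0,"dz": 16,"rx": 0,"ry": 0,"rz": 0,"gripper": 1},{"dx": -26,"dy": 0,"dz": 24,"rx": 0,"ry": 0,"rz": 0,"gripper": 1},{"dx": -32,"dy": 0,"dz": 30,"rx": 0,"ry": 0,"rz": 0,"gripper": 1},{"dx": -37,"dy": 0,"dz": 35,"rx": 0,"ry": 0,"rz": 0,"gripper": 1},{"dx": -40,"dy": 0,"dz": 37,"rx": 0,"ry": 0,"rz": 0,"gripper": 1},{"dx": -42,"dy": 0,"dz": 39,"rx": 0,"ry": 0,"rz": 0,"gripper": 1},{"dx": -42,"dy": 0,"dz": 39,"rx": 0,"ry": 0,"rz": 0,"gripper": 1}]'

```text
t: 6.35
eef_pos: [0.5842, 0.0707, 0.0603]
ee_rot: [3.141, -0.826, -1.57]
force: [-0.4, 0.1, 0.1]
width: 0.0165
gripper_force: 45.0
```

```bash
python3 - <<'E'
from h import *
s=arm.get_state();print(s['t'],s['eef_pos'],s['ee_rot'],s['width'],s['gripper_force'],s['force'])
f=grab('side');g=f['frame'];W=world(f);np.savez('/tmp/sd4.npz',W=W,frame=g)
u,v=map(int,proj(f,(.585,.05,.04)));print(u,v);cv2.imwrite('pics/sd4.png',cv2.resize(g[v-60:v+50,u-70:u+70],None,fx=5,fy=5)[:,:,::-1])
E
```

```text
6.35 [0.58416411 0.07072024 0.06031966] [ 3.14059316 -0.82567669 -1.57004542] 0.016546786835744003 44.999953508377075 [-0.41094986  0.11253268  0.09124444]
293 207
```

View pics/sd4.png

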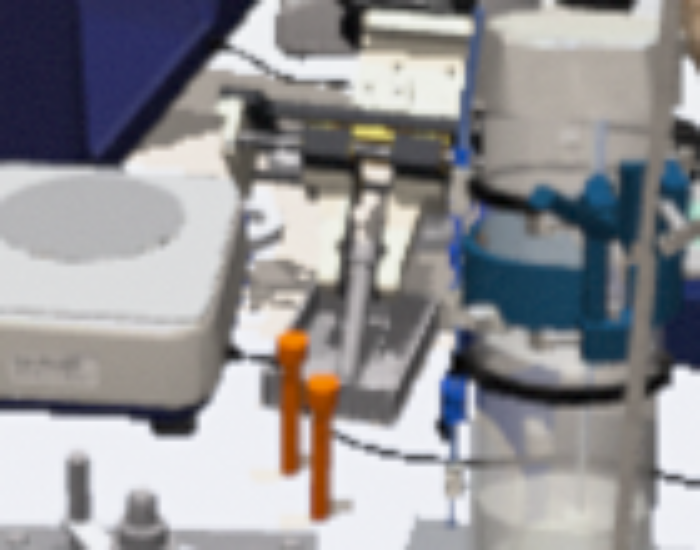

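The pin is gripped with its foot inside the tray at (352,375).

Emit:
jog_arm --targets '[{"dx": -1.5,"dy": 0,"dz": 1.4,"rx": 0,"ry": 0,"rz": 0,"gripper": 1},{"dx": -1.5,"dy": 0,"dz": 1.4,"rx": 0,"ry": 0,"rz": 0,"gripper": 1},{"dx": -1.5,"dy": 0,"dz": 1.4,"rx": 0,"ry": 0,"rz": 0,"gripper": 0.5},{"dx": -1.5,"dy": 0,"dz": 1.4,"rx": 0,"ry": 0,"rz": 0,"gripper": 0.5},{"dx": -1.5,"dy": 0,"dz": 1.4,"rx": 0,"ry": 0,"rz": 0,"gripper": 0.5},{"dx": -1.5,"dy": 0,"dz": 1.4,"rx": 0,"ry": 0,"rz": 0,"gripper": 0.5},{"dx": -1.5,"dy": 0,"dz": 1.4,"rx": 0,"ry": 0,"rz": 0,"gripper": 0.5},{"dx": -1.5,"dy": 0,"dz": 1.4,"rx": 0,"ry": 0,"rz": 0,"gripper": 0.5}]'

```text
t: 7.07
eef_pos: [0.5842, 0.0708, 0.0589]
ee_rot: [-3.142, -0.825, -1.571]
force: [0.4, 0.5, 0.7]
width: 0.0433
gripper_force: 0.0
```

Emit:
jog_arm --targets '[{"dx": 15,"dy": 0,"dz": -15,"rx": 0,"ry": 0,"rz": 0,"gripper": 0.5},{"dx": 30,"dy": 0,"dz": -30,"rx": 0,"ry": 0,"rz": 0,"gripper": 0.5},{"dx": 50,"dy": 0,"dz": -50,"rx": 0,"ry": 0,"rz": 0,"gripper": 0.5},{"dx": 70,"dy": 0,"dz": -70,"rx": 0,"ry": 0,"rz": 0,"gripper": 0.5},{"dx": 95,"dy": 0,"dz": -95,"rx": 0,"ry": 0,"rz": 0,"gripper": 0.5},{"dx": 120,"dy": 0,"dz": -120,"rx": 0,"ry": 0,"rz": 0,"gripper": 0.5},{"dx": 120,"dy": 0,"dz": -120,"rx": 0,"ry": 0,"rz": 0,"gripper": 0.5},{"dx": 120,"dy": 0,"dz": -120,"rx": 0,"ry": 0,"rz": 0,"gripper": 0.5}]'

```text
t: 7.73
eef_pos: [0.5848, 0.0781, 0.2305]
ee_rot: [-3.136, -0.822, -1.574]
force: [-0.1, 0.2, -1.4]
width: 0.0435
gripper_force: 0.0
```

```bash
python3 - <<'E'
from h import *
s=arm.get_state();print(s['t'],s['eef_pos'],s['ee_rot'],s['width'],s['gripper_force'],s['force'])
f=grab('side');g=f['frame'];W=world(f)
u,v=map(int,proj(f,(.585,.05,.02)));print(u,v);cv2.imwrite('pics/sd5.png',cv2.resize(g[v-40:v+40,u-50:u+50],None,fx=6,fy=6)[:,:,::-1])
E
```

```text
7.7333 [0.58479238 0.07814428 0.23046814] [-3.13641505 -0.82176609 -1.57441123] 0.04351286239420889 0.0 [-0.0638679   0.15711156 -1.36275121]
293 213
```

View pics/sd5.png

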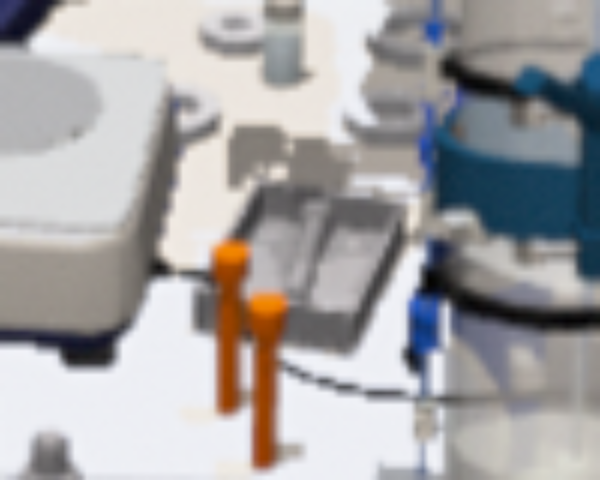

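Emit:
jog_arm --targets '[{"dx": 0,"dy": 10,"dz": 0,"rx": 0,"ry": -0.11,"rz": 0,"gripper": 0.8},{"dx": 0,"dy": 25,"dz": 0,"rx": 0,"ry": -0.22,"rz": 0,"gripper": 1},{"dx": 0,"dy": 40,"dz": 0,"rx": 0,"ry": -0.33,"rz": 0,"gripper": 1},{"dx": 0,"dy": 55,"dz": 0,"rx": 0,"ry": -0.45,"rz": 0,"gripper": 1},{"dx": 0,"dy": 70,"dz": 0,"rx": 0,"ry": -0.57,"rz": 0,"gripper": 1},{"dx": 0,"dy": 80,"dz": 0,"rx": 0,"ry": -0.69,"rz": 0,"gripper": 1},{"dx": 0,"dy": 85,"dz": 0,"rx": 0,"ry": -0.8,"rz": 0,"gripper": 1},{"dx": 0,"dy": 85,"dz": 0,"rx": 0,"ry": -0.825,"rz": 0,"gripper": 1}]'

```text
t: 8.45
eef_pos: [0.498, 0.0767, 0.229]
ee_rot: [-3.14, 0.008, -1.573]
force: [0.6, 0.0, 0.5]
width: 0.0012
gripper_force: 0.0
```

Emit:
jog_arm --targets '[{"dx": 20,"dy": 0,"dz": 0,"rx": 0,"ry": 0,"rz": 0.1,"gripper": 1},{"dx": 50,"dy": 0,"dz": 0,"rx": 0,"ry": 0,"rz": 0.2,"gripper": 1},{"dx": 85,"dy": 0,"dz": 0,"rx": 0,"ry": 0,"rz": 0.32,"gripper": 1},{"dx": 120,"dy": 0,"dz": 0,"rx": 0,"ry": 0,"rz": 0.44,"gripper": 1},{"dx": 155,"dy": 0,"dz": 0,"rx": 0,"ry": 0,"rz": 0.56,"gripper": 1},{"dx": 190,"dy": 0,"dz": 0,"rx": 0,"ry": 0,"rz": 0.68,"gripper": 1},{"dx": 225,"dy": 0,"dz": 0,"rx": 0,"ry": 0,"rz": 0.78,"gripper": 1},{"dx": 260,"dy": 0,"dz": 0,"rx": 0,"ry": 0,"rz": 0.84,"gripper": 1}]'

```text
t: 9.12
eef_pos: [0.4982, -0.1841, 0.2271]
ee_rot: [3.14, -0.002, -2.417]
force: [0.6, -0.1, -0.5]
width: 0.0007
gripper_force: 0.0
```

```bash
python3 - <<'E'
from rot import *
s=arm.get_state();print(s['t'],s['eef_pos'],s['ee_rot'],s['width'])
w=clean(world(grab('wrist')))
print('lug',disc(w,(.4865,-.205),.006,.076,.002), disc(w,(.5343,-.261),.012,.0795,.002,.0075))
to((.5125,-.182,.15));to((.5125,-.182,.077))
E
```

```text
9.1167 [ 0.4981715  -0.18411609  0.22713182] [ 3.13982964e+00 -1.59621300e-03 -2.41670017e+00] 0.0006593420065898666
lug (115, array([ 0.4858, -0.205 ]), (0.4862, -0.205, 0.0059), np.float64(0.0773)) (214, array([ 0.5343, -0.2614]), (0.534, -0.2613, 0.0119), np.float64(0.0807))
(0.5125, -0.182, 0.15) -> [-15.4, -4.9, 76.8]
(0.5125, -0.182, 0.077) -> [-15.7, -5.1, 149.8]
```

Emit:
jog_arm --targets '[{"dx": -16,"dy": -5,"dz": 25,"rx": 0,"ry": 0,"rz": 0,"gripper": 1},{"dx": -16,"dy": -5,"dz": 55,"rx": 0,"ry": 0,"rz": 0,"gripper": 1},{"dx": -16,"dy": -5,"dz": 85,"rx": 0,"ry": 0,"rz": 0,"gripper": 1},{"dx": -16,"dy": -5,"dz": 115,"rx": 0,"ry": 0,"rz": 0,"gripper": 1},{"dx": -16,"dy": -5,"dz": 135,"rx": 0,"ry": 0,"rz": 0,"gripper": 1},{"dx": -16,"dy": -5,"dz": 148,"rx": 0,"ry": 0,"rz": 0,"gripper": 1},{"dx": -16,"dy": -5,"dz": 150,"rx": 0,"ry": 0,"rz": 0,"gripper": 1},{"dx": -16,"dy": -5,"dz": 150,"rx": 0,"ry": 0,"rz": 0,"gripper": 1}]'

```text
t: 9.83
eef_pos: [0.5133, -0.1755, 0.0768]
ee_rot: [3.139, -0.003, -2.411]
force: [0.9, -0.2, 0.0]
width: 0.0005
gripper_force: 0.0
```

Emit:
jog_arm --targets '[{"dx": 8,"dy": 0,"dz": 0,"rx": 0,"ry": 0,"rz": 0,"gripper": 1},{"dx": 17,"dy": 0,"dz": 0,"rx": 0,"ry": 0,"rz": 0,"gripper": 1},{"dx": 27,"dy": 0,"dz": 0,"rx": 0,"ry": 0,"rz": 0,"gripper": 1},{"dx": 38,"dy": 0,"dz": 0,"rx": 0,"ry": 0,"rz": 0,"gripper": 1},{"dx": 50,"dy": 0,"dz": 0,"rx": 0,"ry": 0,"rz": 0,"gripper": 1},{"dx": 50,"dy": 0,"dz": -15,"rx": 0,"ry": 0,"rz": 0,"gripper": 1},{"dx": 45,"dy": 0,"dz": -50,"rx": 0,"ry": 0,"rz": 0,"gripper": 1},{"dx": 45,"dy": 0,"dz": -85,"rx": 0,"ry": 0,"rz": 0,"gripper": 1}]'

```text
t: 10.5
eef_pos: [0.4792, -0.2062, 0.1638]
ee_rot: [3.14, -0.002, -2.412]
force: [2.0, -0.4, 0.5]
width: 0.0008
gripper_force: 0.0
```

Emit:
jog_arm --targets '[{"dx": 0,"dy": 0,"dz": -30,"rx": 0,"ry": 0,"rz": 0,"gripper": 1},{"dx": 0,"dy": 0,"dz": -60,"rx": 0,"ry": 0,"rz": 0,"gripper": 1},{"dx": 0,"dy": 0,"dz": -60,"rx": 0,"ry": 0,"rz": 0,"gripper": 1},{"dx": 0,"dy": 0,"dz": -60,"rx": 0,"ry": 0,"rz": 0,"gripper": 1},{"dx": 0,"dy": 0,"dz": -60,"rx": 0,"ry": 0,"rz": 0,"gripper": 1},{"dx": 0,"dy": 0,"dz": -60,"rx": 0,"ry": 0,"rz": 0,"gripper": 1},{"dx": 0,"dy": 0,"dz": -60,"rx": 0,"ry": 0,"rz": 0,"gripper": 1},{"dx": 0,"dy": 0,"dz": -60,"rx": 0,"ry": 0,"rz": 0,"gripper": 1}]'

```text
t: 11.17
eef_pos: [0.4805, -0.2056, 0.2225]
ee_rot: [3.14, -0.001, -2.411]
force: [0.7, -0.5, -0.1]
width: 0.0007
gripper_force: 0.0
```

```bash
cat > ang.py <<'E'
from rot import *
c=np.array((.5342,-.2612))
def angs(n='wrist'):
    w=clean(world(grab(n))); q=near(w,c,.09,.066,.082); d=q[:,:2]-c; r=np.hypot(*d.T); q=d[(r>.06)&(r<.088)]
    if len(q)<10: return None
    lab=cv2.partition if 0 else None
    a=np.degrees(np.arctan2(q[:,1],q[:,0])); h,_=np.histogram(a,36,(-180,180)); return [(int(-175+10*i),int(k)) for i,k in enumerate(h) if k>10], arm.get_state()['t']
E
python3 - <<'E'
from ang import *
for i in range(6):
    print(angs('wrist'))
E
```

```text
([(-125, 168), (-115, 58), (-5, 82)], 11.2167)
([(-125, 90), (-115, 138)], 11.2667)
([(-115, 230)], 11.3167)
([(-115, 195), (-105, 37)], 11.3667)
([(-115, 128), (-105, 105)], 11.4167)
([(-115, 54), (-105, 180)], 11.4667)
```

Emit:
jog_arm --targets '[{"dx": -12,"dy": 12,"dz": 0,"rx": 0,"ry": 0,"rz": 0.05,"gripper": 0},{"dx": -40,"dy": 41,"dz": 0,"rx": 0,"ry": 0,"rz": 0.15,"gripper": 0},{"dx": -68,"dy": 70,"dz": 0,"rx": 0,"ry": 0,"rz": 0.26,"gripper": 0},{"dx": -95,"dy": 99,"dz": 0,"rx": 0,"ry": 0,"rz": 0.37,"gripper": 0},{"dx": -122,"dy": 127,"dz": 0,"rx": 0,"ry": 0,"rz": 0.48,"gripper": 0},{"dx": -150,"dy": 156,"dz": 0,"rx": 0,"ry": 0,"rz": 0.59,"gripper": 0},{"dx": -177,"dy": 184,"dz": 0,"rx": 0,"ry": 0,"rz": 0.68,"gripper": 0},{"dx": -192,"dy": 199,"dz": 0,"rx": 0,"ry": 0,"rz": 0.73,"gripper": 0}]'

```text
t: 12.13
eef_pos: [0.4909, 0.0732, 0.2237]
ee_rot: [3.141, 0.001, 3.137]
force: [0.8, -0.5, 0.0]
width: 0.0484
gripper_force: 0.0
```

Emit:
jog_arm --targets '[{"dx": -17,"dy": 28,"dz": 0,"rx": 0,"ry": 0,"rz": 0,"gripper": 0},{"dx": -37,"dy": 60,"dz": 0,"rx": 0,"ry": 0,"rz": 0,"gripper": 0},{"dx": -57,"dy": 94,"dz": 0,"rx": 0,"ry": 0,"rz": 0,"gripper": 0},{"dx": -79,"dy": 128,"dz": 0,"rx": 0,"ry": 0,"rz": 0,"gripper": 0},{"dx": -100,"dy": 162,"dz": 0,"rx": 0,"ry": 0,"rz": 0,"gripper": 0},{"dx": -121,"dy": 197,"dz": 0,"rx": 0,"ry": 0,"rz": 0,"gripper": 0},{"dx": -143,"dy": 232,"dz": 0,"rx": 0,"ry": 0,"rz": 0,"gripper": 0},{"dx": -160,"dy": 265,"dz": 0,"rx": 0,"ry": 0,"rz": 0,"gripper": 0}]'

```text
t: 12.8
eef_pos: [0.6521, 0.3379, 0.2228]
ee_rot: [-3.141, -0.0, -3.141]
force: [0.6, -0.9, -0.7]
width: 0.0875
gripper_force: 0.0
```

Emit:
jog_arm --targets '[{"dx": 0,"dy": 0,"dz": 0,"rx": 0,"ry": 0,"rz": 0,"gripper": 0},{"dx": 0,"dy": 0,"dz": 0,"rx": 0,"ry": 0,"rz": 0,"gripper": 0},{"dx": 0,"dy": 0,"dz": 0,"rx": 0,"ry": 0,"rz": 0,"gripper": 0},{"dx": 0,"dy": 0,"dz": 0,"rx": 0,"ry": 0,"rz": 0,"gripper": 0},{"dx": 0,"dy": 0,"dz": 0,"rx": 0,"ry": 0,"rz": 0,"gripper": 0},{"dx": 0,"dy": 0,"dz": 0,"rx": 0,"ry": 0,"rz": 0,"gripper": 0},{"dx": 0,"dy": 0,"dz": 0,"rx": 0,"ry": 0,"rz": 0,"gripper": 0},{"dx": 0,"dy": 0,"dz": 0,"rx": 0,"ry": 0,"rz": 0,"gripper": 0}]'

```text
t: 13.47
eef_pos: [0.6509, 0.3355, 0.2241]
ee_rot: [3.141, 0.001, -3.141]
force: [-0.4, 0.2, -0.7]
width: 0.0877
gripper_force: 0.0
```

```bash
cat > ring.py <<'E'
from rot import *
RR=dict(a=(.034,.02225),b=(.03,.01775),c=(.026,.01325),d=(.022,.00875))
def ring(k,c,cam='wrist',save=None,zt=.012):
    f=grab(cam,save);W=world(f);R,b=RR[k]; print(cam,k,'px',proj(f,(*c,zt)),disc(clean(W),c,R,zt+(.001 if cam=='wrist' else 0),.0025,b)); return W,f
def st():
    s=arm.get_state();print(round(s['t'],2),s['eef_pos'].round(4),s['ee_rot'].round(3),'w',round(s['width'],4),'gf',round(s['gripper_force'],1),'F',s['force'].round(1)); return s
E
python3 - <<'E'
from ring import *
st(); W,f=ring('a',(.601,.339),save='w6.png')
w=clean(W)
for n,c in(('va',(.53,.275)),('vb',(.671,.272))):
    print(n,disc(w,c,.012,.054,.004))
to((.601,.339,.1))
E
```

```text
13.47 [0.6509 0.3355 0.2241] [ 3.141e+00  1.000e-03 -3.141e+00] w 0.0877 gf 0.0 F [-0.4  0.2 -0.7]
wrist a px (np.float64(287.55982790120447), np.float64(136.79312772219728)) (2014, array([0.6003, 0.3387]), (0.6004, 0.3387, 0.0339), np.float64(0.0135))
va (655, array([0.5299, 0.2734]), (0.5298, 0.2735, 0.0116), np.float64(0.055))
vb (458, array([0.6737, 0.2693]), (0.6738, 0.2689, 0.0117), np.float64(0.055))
(0.601, 0.339, 0.1) -> [50.0, 3.4, 123.9]
```

View pics/w6.png

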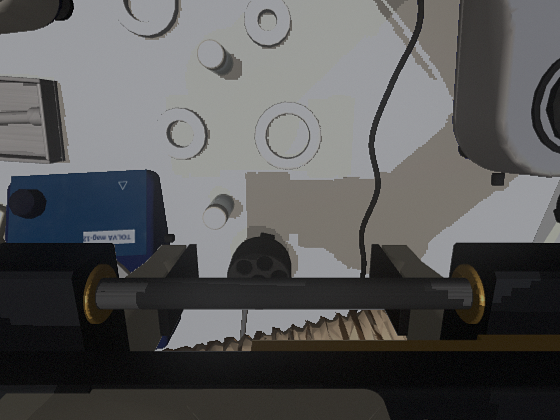

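The wrist view shows ring_a at (288,136), c at (183,134), d at (268,18), b at (150,5), and vials at (213,55) and (218,212), all matching the measured positions.

Emit:
jog_arm --targets '[{"dx": 15,"dy": 1,"dz": 15,"rx": 0,"ry": 0,"rz": 0,"gripper": 0},{"dx": 35,"dy": 3,"dz": 45,"rx": 0,"ry": 0,"rz": 0,"gripper": 0},{"dx": 50.5,"dy": 3,"dz": 75,"rx": 0,"ry": 0,"rz": 0,"gripper": 0},{"dx": 50.5,"dy": 3,"dz": 110,"rx": 0,"ry": 0,"rz": 0,"gripper": 0},{"dx": 50.5,"dy": 3,"dz": 145,"rx": 0,"ry": 0,"rz": 0,"gripper": 0},{"dx": 50.5,"dy": 3,"dz": 160,"rx": 0,"ry": 0,"rz": 0,"gripper": 0},{"dx": 50.5,"dy": 3,"dz": 170,"rx": 0,"ry": 0,"rz": 0,"gripper": 0},{"dx": 50.5,"dy": 3,"dz": 170,"rx": 0,"ry": 0,"rz": 0,"gripper": 0}]'

```text
t: 14.18
eef_pos: [0.5995, 0.338, 0.0511]
ee_rot: [-3.139, -0.003, -3.141]
force: [-0.7, -0.6, 0.4]
width: 0.0875
gripper_force: 0.0
```

```bash
python3 - <<'E'
from ring import *
st();to((.6003,.3387,.025))
E
```

```text
14.18 [0.5995 0.338  0.0511] [-3.139e+00 -3.000e-03 -3.141e+00] w 0.0875 gf 0.0 F [-0.7 -0.6  0.4]
(0.6003, 0.3387, 0.025) -> [-0.8, 0.7, 26.1]
```

Emit:
jog_arm --targets '[{"dx": 0,"dy": 0.7,"dz": 10,"rx": 0,"ry": 0,"rz": 0,"gripper": 0},{"dx": 0,"dy": 0.7,"dz": 20,"rx": 0,"ry": 0,"rz": 0,"gripper": 0},{"dx": 0,"dy": 0.7,"dz": 26,"rx": 0,"ry": 0,"rz": 0,"gripper": 0},{"dx": 0,"dy": 0.7,"dz": 26,"rx": 0,"ry": 0,"rz": 0,"gripper": 0.4},{"dx": 0,"dy": 0.7,"dz": 26,"rx": 0,"ry": 0,"rz": 0,"gripper": 0.4},{"dx": 0,"dy": 0.7,"dz": 26,"rx": 0,"ry": 0,"rz": 0,"gripper": 0.4},{"dx": 0,"dy": 0.7,"dz": 26,"rx": 0,"ry": 0,"rz": 0,"gripper": 0.4},{"dx": 0,"dy": 0.7,"dz": 26,"rx": 0,"ry": 0,"rz": 0,"gripper": 0.4}]' --force 10

```text
t: 14.85
eef_pos: [0.6008, 0.3398, 0.0281]
ee_rot: [3.141, 0.001, -3.141]
force: [0.7, -0.7, 1.1]
width: 0.0667
gripper_force: 10.0
```

```bash
python3 - <<'E'
from ring import *
import time
for i in range(3): st(); arm.grab_frame('side')
E
```

```text
14.85 [0.6008 0.3398 0.0281] [ 3.141e+00  1.000e-03 -3.141e+00] w 0.0667 gf 10.0 F [ 0.7 -0.7  1.1]
14.9 [0.6008 0.3398 0.0281] [ 3.141e+00  1.000e-03 -3.141e+00] w 0.0667 gf 10.0 F [ 0.1 -0.5  2.4]
14.95 [0.6008 0.3398 0.0281] [ 3.141e+00  1.000e-03 -3.141e+00] w 0.0667 gf 10.0 F [0.6 0.3 1.6]
```

Emit:
jog_arm --targets '[{"dx": 0,"dy": 0,"dz": 0,"rx": 0,"ry": 0,"rz": 0,"gripper": 0},{"dx": 0,"dy": 0,"dz": 0,"rx": 0,"ry": 0,"rz": 0,"gripper": 0},{"dx": 0,"dy": 0,"dz": -20,"rx": 0,"ry": 0,"rz": 0,"gripper": 0},{"dx": 0,"dy": 0,"dz": -55,"rx": 0,"ry": 0,"rz": 0,"gripper": 0},{"dx": -25,"dy": 0,"dz": -90,"rx": 0,"ry": 0,"rz": 0,"gripper": 0},{"dx": -50,"dy": 0,"dz": -120,"rx": 0,"ry": 0,"rz": 0,"gripper": 0},{"dx": -50,"dy": 0,"dz": -150,"rx": 0,"ry": 0,"rz": 0,"gripper": 0},{"dx": -50,"dy": 0,"dz": -150,"rx": 0,"ry": 0,"rz": 0,"gripper": 0}]'

```text
t: 15.67
eef_pos: [0.6542, 0.3408, 0.1848]
ee_rot: [3.136, 0.009, -3.141]
force: [0.2, 0.3, 0.5]
width: 0.0873
gripper_force: 0.0
```

```bash
python3 - <<'E'
from ring import *
arm.grab_frame('side');arm.grab_frame('side');
for i in range(3): st(); ring('a',(.600,.338))
ring('a',(.6,.338),cam='scene')
E
```

```text
15.77 [0.6509 0.3399 0.1788] [ 3.140e+00  2.000e-03 -3.141e+00] w 0.0876 gf 0.0 F [-0.1  0.4 -0.5]
wrist a px (np.float64(281.78882277694186), np.float64(139.13866156412524)) (2646, array([0.6002, 0.3391]), (0.6003, 0.339, 0.0339), np.float64(0.0135))
15.82 [0.65   0.3394 0.1771] [ 3.141e+00 -1.000e-03 -3.141e+00] w 0.0877 gf 0.0 F [-1.7 -0.7 -0.7]
wrist a px (np.float64(282.56711166592464), np.float64(140.8038913265462)) (2661, array([0.6002, 0.3392]), (0.6004, 0.3392, 0.034), np.float64(0.0134))
15.87 [0.6495 0.3393 0.1762] [-3.141e+00 -2.000e-03 -3.141e+00] w 0.0873 gf 0.0 F [-0.3 -0.9 -0.1]
wrist a px (np.float64(283.00912703856386), np.float64(141.6102752484097)) (2663, array([0.6003, 0.3391]), (0.6003, 0.3392, 0.0338), np.float64(0.0135))
scene a px (np.float64(168.1228843177899), np.float64(320.0377130848439)) (368, array([0.6009, 0.3394]), (0.6006, 0.3389, 0.0348), np.float64(0.012))
```

Emit:
jog_arm --targets '[{"dx": 20,"dy": 0,"dz": 15,"rx": 0,"ry": 0,"rz": 0,"gripper": 0},{"dx": 40,"dy": 0,"dz": 45,"rx": 0,"ry": 0,"rz": 0,"gripper": 0},{"dx": 50,"dy": 0,"dz": 80,"rx": 0,"ry": 0,"rz": 0,"gripper": 0},{"dx": 50,"dy": 0,"dz": 115,"rx": 0,"ry": 0,"rz": 0,"gripper": 0},{"dx": 50,"dy": 0,"dz": 140,"rx": 0,"ry": 0,"rz": 0,"gripper": 0},{"dx": 50,"dy": 0,"dz": 152,"rx": 0,"ry": 0,"rz": 0,"gripper": 0},{"dx": 50,"dy": 0,"dz": 153,"rx": 0,"ry": 0,"rz": 0,"gripper": 0},{"dx": 50,"dy": 0,"dz": 153,"rx": 0,"ry": 0,"rz": 0,"gripper": 0.4}]' --force 45

```text
t: 16.63
eef_pos: [0.6001, 0.3395, 0.0239]
ee_rot: [-3.14, -0.001, -3.14]
force: [0.4, 0.4, 0.1]
width: 0.0848
gripper_force: 0.0
```

Emit:
jog_arm --targets '[{"dx": 0,"dy": 0,"dz": 0,"rx": 0,"ry": 0,"rz": 0,"gripper": 0.6},{"dx": 0,"dy": 0,"dz": 0,"rx": 0,"ry": 0,"rz": 0,"gripper": 0.6},{"dx": 0,"dy": 0,"dz": 0,"rx": 0,"ry": 0,"rz": 0,"gripper": 0.6},{"dx": 0,"dy": 0,"dz": 0,"rx": 0,"ry": 0,"rz": 0,"gripper": 0.6},{"dx": 0,"dy": 0,"dz": 0,"rx": 0,"ry": 0,"rz": 0,"gripper": 0.6},{"dx": 0,"dy": 0,"dz": 0,"rx": 0,"ry": 0,"rz": 0,"gripper": 0.6},{"dx": 0,"dy": 0,"dz": 0,"rx": 0,"ry": 0,"rz": 0,"gripper": 0.6},{"dx": 0,"dy": 0,"dz": 0,"rx": 0,"ry": 0,"rz": 0,"gripper": 0.6}]'

```text
t: 17.3
eef_pos: [0.6006, 0.3397, 0.0247]
ee_rot: [3.141, 0.0, -3.141]
force: [0.2, 1.7, 0.8]
width: 0.066
gripper_force: 45.8
```

```bash
python3 - <<'E'
from ring import *
st()
E
```

```text
17.3 [0.6006 0.3397 0.0247] [ 3.141  0.    -3.141] w 0.066 gf 45.8 F [0.2 1.7 0.8]
```

Emit:
jog_arm --targets '[{"dx": 0,"dy": 0,"dz": -8,"rx": 0,"ry": 0,"rz": 0,"gripper": 0.6},{"dx": 0,"dy": 0,"dz": -25,"rx": 0,"ry": 0,"rz": 0,"gripper": 0.6},{"dx": 0,"dy": 0,"dz": -55,"rx": 0,"ry": 0,"rz": 0,"gripper": 0.6},{"dx": 0,"dy": 0,"dz": -90,"rx": 0,"ry": 0,"rz": 0,"gripper": 0.6},{"dx": 0,"dy": 0,"dz": -125,"rx": 0,"ry": 0,"rz": 0,"gripper": 0.6},{"dx": 0,"dy": 0,"dz": -160,"rx": 0,"ry": 0,"rz": 0,"gripper": 0.6},{"dx": 0,"dy": 0,"dz": -190,"rx": 0,"ry": 0,"rz": 0,"gripper": 0.6},{"dx": 0,"dy": 0,"dz": -205,"rx": 0,"ry": 0,"rz": 0,"gripper": 0.6}]'

```text
t: 17.97
eef_pos: [0.6015, 0.3401, 0.2351]
ee_rot: [3.138, 0.005, -3.14]
force: [0.5, 0.2, -1.2]
width: 0.0658
gripper_force: 45.8
```

Emit:
jog_arm --targets '[{"dx": 8,"dy": -20,"dz": 0,"rx": 0,"ry": 0,"rz": 0,"gripper": 0.6},{"dx": 20,"dy": -55,"dz": 0,"rx": 0,"ry": 0,"rz": 0,"gripper": 0.6},{"dx": 33,"dy": -94,"dz": 0,"rx": 0,"ry": 0,"rz": 0,"gripper": 0.6},{"dx": 46,"dy": -133,"dz": 0,"rx": 0,"ry": 0,"rz": 0,"gripper": 0.6},{"dx": 60,"dy": -172,"dz": 0,"rx": 0,"ry": 0,"rz": 0,"gripper": 0.6},{"dx": 73,"dy": -211,"dz": 0,"rx": 0,"ry": 0,"rz": 0,"gripper": 0.6},{"dx": 86,"dy": -250,"dz": 0,"rx": 0,"ry": 0,"rz": 0,"gripper": 0.6},{"dx": 100,"dy": -289,"dz": 0,"rx": 0,"ry": 0,"rz": 0,"gripper": 0.6}]'

```text
t: 18.63
eef_pos: [0.4994, 0.0487, 0.2299]
ee_rot: [3.141, 0.0, -3.14]
force: [-0.1, -0.3, -0.4]
width: 0.0661
gripper_force: 45.8
```

Emit:
jog_arm --targets '[{"dx": 0,"dy": -38,"dz": 0,"rx": 0,"ry": 0,"rz": 0,"gripper": 0.6},{"dx": 0,"dy": -77,"dz": 0,"rx": 0,"ry": 0,"rz": 0,"gripper": 0.6},{"dx": 0,"dy": -116,"dz": 0,"rx": 0,"ry": 0,"rz": 0,"gripper": 0.6},{"dx": 0,"dy": -155,"dz": 0,"rx": 0,"ry": 0,"rz": 0,"gripper": 0.6},{"dx": 0,"dy": -194,"dz": 0,"rx": 0,"ry": 0,"rz": 0,"gripper": 0.6},{"dx": -5,"dy": -233,"dz": 0,"rx": 0,"ry": 0,"rz": 0,"gripper": 0.6},{"dx": -10,"dy": -272,"dz": 0,"rx": 0,"ry": 0,"rz": 0,"gripper": 0.6},{"dx": -30,"dy": -308,"dz": 0,"rx": 0,"ry": 0,"rz": 0,"gripper": 0.6}]'

```text
t: 19.3
eef_pos: [0.5288, -0.2595, 0.2305]
ee_rot: [3.141, 0.0, -3.142]
force: [0.8, 1.1, -0.4]
width: 0.0661
gripper_force: 45.8
```

Emit:
jog_arm --targets '[{"dx": -22,"dy": -3,"dz": 0,"rx": 0,"ry": 0,"rz": 0,"gripper": 0.6},{"dx": -45,"dy": -3,"dz": 0,"rx": 0,"ry": 0,"rz": 0,"gripper": 0.6},{"dx": -45,"dy": -3,"dz": 0,"rx": 0,"ry": 0,"rz": 0,"gripper": 0.6},{"dx": -45,"dy": -3,"dz": 0,"rx": 0,"ry": 0,"rz": 0,"gripper": 0.6},{"dx": -45,"dy": -3,"dz": 0,"rx": 0,"ry": 0,"rz": 0,"gripper": 0.6},{"dx": -45,"dy": -3,"dz": 0,"rx": 0,"ry": 0,"rz": 0,"gripper": 0.6},{"dx": -45,"dy": -3,"dz": 0,"rx": 0,"ry": 0,"rz": 0,"gripper": 0.6},{"dx": -45,"dy": -3,"dz": 0,"rx": 0,"ry": 0,"rz": 0,"gripper": 0.6}]'

```text
t: 19.97
eef_pos: [0.5755, -0.2601, 0.23]
ee_rot: [-3.142, 0.001, -3.14]
force: [-0.1, 0.1, -0.4]
width: 0.0657
gripper_force: 45.8
```

```bash
cat >> ring.py <<'E'
def hub(save=None,c=(.5342,-.2612),zs=None):
    f=grab('wrist',save);w=clean(world(f));o=[]
    for r,rb,z in((.021,.0165,.0545),(.0165,.012,.067),(.012,.0075,.0795),(.0065,0,.096)):
        try: o.append(disc(w,c,r,z+.001,tol=.0015,rb=rb)); print('hub',o[-1])
        except Exception as e: print('none',z)
    return f,w
E
python3 - <<'E'
from ring import *
st();hub('w7.png')
E
```

```text
19.97 [ 0.5755 -0.2601  0.23  ] [-3.142e+00  1.000e-03 -3.140e+00] w 0.0657 gf 45.8 F [-0.1  0.1 -0.4]
hub (474, array([ 0.5345, -0.2613]), (0.5342, -0.2613, 0.0209), np.float64(0.056))
hub (405, array([ 0.5345, -0.2613]), (0.5343, -0.2614, 0.0164), np.float64(0.0686))
hub (289, array([ 0.5344, -0.2612]), (0.5342, -0.2613, 0.0119), np.float64(0.081))
hub (159, array([ 0.5337, -0.2607]), (0.5337, -0.2607, 0.0066), np.float64(0.0971))
```

View pics/w7.png

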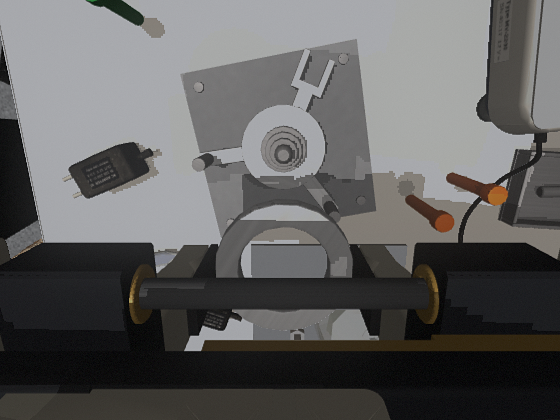

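Ring_a is held level between the fingers, seen at (283,260), and the hub is at (284,148). The fork now points to the upper right and the lugs are at (203,162) and (333,212).

```bash
cat >> ring.py <<'E'
def held(k,w=None):
    s=arm.get_state();p=s['eef_pos']
    if w is None: w=clean(world(grab('wrist')))
    R,b=RR[k]; q=near(w,p[:2],R+.005,p[2]-.028,p[2]-.004); z=np.median(q[:,2]); q=q[abs(q[:,2]-z)<.002]
    d=lambda c:np.hypot(q[:,0]-c[0],q[:,1]-c[1])
    r=least_squares(lambda c:np.maximum(d(c)-R,0)+np.maximum(b-d(c),0),p[:2],loss='soft_l1',f_scale=.0005)
    print('held',len(q),r.x.round(4),'rel TCP mm',((r.x-p[:2])*1e3).round(2),'ztop rel',round((z-p[2])*1e3,2))
E
python3 - <<'E'
from ring import *
st();held('a');held('a')
to((.5346,-.2609,.23))
E
```

```text
20.02 [ 0.5756 -0.2602  0.23  ] [-3.142e+00  1.000e-03 -3.140e+00] w 0.0657 gf 45.8 F [ 0.3 -0.  -0.8]
held 6165 [ 0.5747 -0.2607] rel TCP mm [-0.92 -0.46] ztop rel -11.16
held 6185 [ 0.5747 -0.2607] rel TCP mm [-1.01 -0.47] ztop rel -11.19
(0.5346, -0.2609, 0.23) -> [41.1, -0.6, -0.2]
```

Emit:
jog_arm --targets '[{"dx": 15,"dy": -0.7,"dz": 0,"rx": 0,"ry": 0,"rz": 0,"gripper": 0.6},{"dx": 30,"dy": -0.7,"dz": 0,"rx": 0,"ry": 0,"rz": 0,"gripper": 0.6},{"dx": 40.6,"dy": -0.7,"dz": 0,"rx": 0,"ry": 0,"rz": 0,"gripper": 0.6},{"dx": 40.6,"dy": -0.7,"dz": 30,"rx": 0,"ry": 0,"rz": 0,"gripper": 0.6},{"dx": 40.6,"dy": -0.7,"dz": 65,"rx": 0,"ry": 0,"rz": 0,"gripper": 0.6},{"dx": 40.6,"dy": -0.7,"dz": 100,"rx": 0,"ry": 0,"rz": 0,"gripper": 0.6},{"dx": 40.6,"dy": -0.7,"dz": 130,"rx": 0,"ry": 0,"rz": 0,"gripper": 0.6},{"dx": 40.6,"dy": -0.7,"dz": 147,"rx": 0,"ry": 0,"rz": 0,"gripper": 0.6}]'

```text
t: 20.78
eef_pos: [0.5334, -0.2607, 0.0793]
ee_rot: [3.141, -0.003, -3.141]
force: [-0.5, 0.5, -1.4]
width: 0.066
gripper_force: 45.8
```

Emit:
jog_arm --targets '[{"dx": 0,"dy": 0,"dz": 0,"rx": 0,"ry": 0,"rz": 0,"gripper": 0.6},{"dx": 0,"dy": 0,"dz": 0,"rx": 0,"ry": 0,"rz": 0,"gripper": 0.6},{"dx": 0,"dy": 0,"dz": 0,"rx": 0,"ry": 0,"rz": 0,"gripper": 0.6},{"dx": 0,"dy": 0,"dz": 2,"rx": 0,"ry": 0,"rz": 0,"gripper": 0.6},{"dx": 0,"dy": 0,"dz": 4,"rx": 0,"ry": 0,"rz": 0,"gripper": 0.6},{"dx": 0,"dy": 0,"dz": 6,"rx": 0,"ry": 0,"rz": 0,"gripper": 0.6},{"dx": 0,"dy": 0,"dz": 6,"rx": 0,"ry": 0,"rz": 0,"gripper": 0.6},{"dx": 0,"dy": 0,"dz": 6,"rx": 0,"ry": 0,"rz": 0,"gripper": 0.6}]'

```text
t: 21.45
eef_pos: [0.5353, -0.2612, 0.0767]
ee_rot: [-3.142, 0.0, -3.141]
force: [0.4, -0.4, 0.0]
width: 0.0662
gripper_force: 45.8
```

```bash
python3 - <<'E'
from ring import *
for i in range(3): st();arm.grab_frame('side')
E
```

```text
21.45 [ 0.5353 -0.2612  0.0767] [-3.142  0.    -3.141] w 0.0662 gf 45.8 F [ 0.4 -0.4  0. ]
21.5 [ 0.5353 -0.2612  0.0766] [-3.142  0.    -3.141] w 0.0657 gf 45.8 F [ 0.   0.1 -1.3]
21.55 [ 0.5353 -0.2612  0.0766] [-3.142  0.    -3.141] w 0.0659 gf 45.8 F [-0.4 -0.  -2.1]
```

Emit:
jog_arm --targets '[{"dx": 0,"dy": 0,"dz": 2.5,"rx": 0,"ry": 0,"rz": 0,"gripper": 0.6},{"dx": 0,"dy": 0,"dz": 5,"rx": 0,"ry": 0,"rz": 0,"gripper": 0.6},{"dx": 0,"dy": 0,"dz": 8,"rx": 0,"ry": 0,"rz": 0,"gripper": 0.6},{"dx": 0,"dy": 0,"dz": 8,"rx": 0,"ry": 0,"rz": 0,"gripper": 0.6},{"dx": 0,"dy": 0,"dz": 8,"rx": 0,"ry": 0,"rz": 0,"gripper": 0.12},{"dx": 0,"dy": 0,"dz": 8,"rx": 0,"ry": 0,"rz": 0,"gripper": 0.12},{"dx": 0,"dy": 0,"dz": 8,"rx": 0,"ry": 0,"rz": 0,"gripper": 0.12},{"dx": 0,"dy": 0,"dz": 8,"rx": 0,"ry": 0,"rz": 0,"gripper": 0.12}]'

```text
t: 22.27
eef_pos: [0.5355, -0.2612, 0.0687]
ee_rot: [-3.141, 0.0, -3.141]
force: [-0.5, -0.2, 0.2]
width: 0.0765
gripper_force: 0.0
```

Emit:
jog_arm --targets '[{"dx": 0,"dy": 0,"dz": 0,"rx": 0,"ry": 0,"rz": 0,"gripper": 0.12},{"dx": 0,"dy": 0,"dz": -15,"rx": 0,"ry": 0,"rz": 0,"gripper": 0.12},{"dx": 0,"dy": 0,"dz": -45,"rx": 0,"ry": 0,"rz": 0,"gripper": 0.12},{"dx": 0,"dy": 0,"dz": -80,"rx": 0,"ry": 0,"rz": 0,"gripper": 0},{"dx": -20,"dy": 0,"dz": -115,"rx": 0,"ry": 0,"rz": 0,"gripper": 0},{"dx": -40,"dy": 0,"dz": -150,"rx": 0,"ry": 0,"rz": 0,"gripper": 0},{"dx": -40,"dy": 0,"dz": -161,"rx": 0,"ry": 0,"rz": 0,"gripper": 0},{"dx": -40,"dy": 0,"dz": -161,"rx": 0,"ry": 0,"rz": 0,"gripper": 0}]'

```text
t: 22.93
eef_pos: [0.5779, -0.2616, 0.2338]
ee_rot: [-3.14, 0.007, -3.14]
force: [-0.4, -0.2, -0.3]
width: 0.0878
gripper_force: 0.0
```

```bash
python3 - <<'E'
from ring import *
arm.grab_frame('side');st();ring('a',(.5343,-.2612),zt=.054)
f=grab('scene','sc8.png');w=clean(world(f))
for k,c in dict(b=(.479,.206),c=(.598,.23),d=(.495,.319)).items(): print(k,disc(w,c,RR[k][0],.012,.002,RR[k][1]))
E
```

```text
22.98 [ 0.5763 -0.2612  0.2312] [-3.141  0.004 -3.141] w 0.0875 gf 0.0 F [-0.4 -1.1 -1.4]
wrist a px (np.float64(284.32529496932943), np.float64(147.6956689510954)) (2922, array([ 0.536 , -0.2616]), (0.5347, -0.2616, 0.0339), np.float64(0.0556))
b (259, array([0.4787, 0.2065]), (0.4782, 0.2064, 0.0308), np.float64(0.0118))
c (44, array([0.6092, 0.187 ]), (0.6055, 0.2045, 0.0163), np.float64(0.0118))
d (220, array([0.4948, 0.3195]), (0.4955, 0.3205, 0.0225), np.float64(0.0122))
```

```bash
python3 - <<'E'
from ring import *
D=np.vstack([clean(np.load('/tmp/scene0.npz')['W']),clean(np.load('/tmp/side0.npz')['W']),clean(np.load('/tmp/w3.npz')['W'])])
for nm,c in dict(b=(.4787,.2065),c=(.6,.228),d=(.495,.3195)).items():
    q=D[(np.hypot(D[:,0]-c[0],D[:,1]-c[1])<.14)&(D[:,2]>.025)&(D[:,2]<.2)]
    d=q[:,:2]-c;a=np.degrees(np.arctan2(d[:,1],d[:,0]));r=np.hypot(*d.T)
    print(nm,[(t,int(1e3*np.percentile(r[m],2)),int(1e3*q[m,2].max())) for t in range(-180,180,15) if (m:=(a>=t)&(a<t+15)).sum()>5])
w=clean(np.load('/tmp/sc3.npz')['W']) if 0 else None
f=grab('scene');w=clean(world(f));q=w[(w[:,2]>.008)&(w[:,2]<.015)&(w[:,0]>.45)&(w[:,0]<.72)&(w[:,1]>.1)&(w[:,1]<.42)]
import collections
g=collections.Counter(map(tuple,(q[:,:2]/.02).round().astype(int)));print([(round(k[0]*.02,2),round(k[1]*.02,2),v) for k,v in sorted(g.items()) if v>15])
E
```

```text
b [(-180, 100, 177), (-150, 121, 81), (-135, 84, 79), (-120, 73, 94), (-105, 68, 94), (-90, 69, 80), (-75, 84, 58), (-60, 123, 27), (30, 72, 56), (45, 74, 56), (60, 81, 46), (120, 128, 42), (135, 108, 42), (150, 99, 42), (165, 98, 174)]
c [(-120, 124, 27), (-105, 123, 26), (-90, 124, 29), (-75, 76, 52), (-60, 55, 72), (-45, 48, 75), (-30, 53, 76), (-15, 83, 69), (15, 73, 58), (30, 74, 59), (135, 68, 56), (150, 68, 56)]
d [(-180, 103, 43), (-165, 112, 42), (-150, 124, 41), (-75, 48, 56), (-60, 46, 56), (-45, 48, 55), (135, 117, 43), (150, 106, 44), (165, 102, 43)]
[(np.float64(0.46), np.float64(0.18), 18), (np.float64(0.46), np.float64(0.2), 43), (np.float64(0.46), np.float64(0.22), 51), (np.float64(0.48), np.float64(0.18), 42), (np.float64(0.48), np.float64(0.22), 26), (np.float64(0.48), np.float64(0.24), 23), (np.float64(0.48), np.float64(0.3), 23), (np.float64(0.48), np.float64(0.32), 65), (np.float64(0.48), np.float64(0.34), 26), (np.float64(0.5), np.float64(0.18), 17), (np.float64(0.5), np.float64(0.2), 44), (np.float64(0.5), np.float64(0.22), 43), (np.float64(0.5), np.float64(0.3), 44), (np.float64(0.5), np.float64(0.32), 49), (np.float64(0.5), np.float64(0.34), 48), (np.float64(0.52), np.float64(0.28), 17), (np.float64(0.52), np.float64(0.32), 25), (np.float64(0.6), np.float64(0.1), 16), (np.float64(0.6), np.float64(0.18), 37), (np.float64(0.6), np.float64(0.2), 44), (np.float64(0.62), np.float64(0.18), 38), (np.float64(0.62), np.float64(0.2), 41)]
```

View pics/sc8.png

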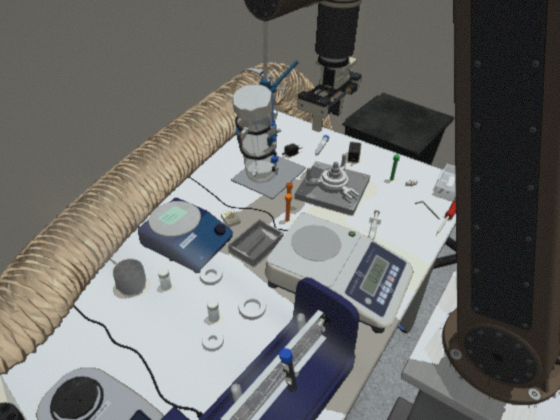

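The scene view shows ring c knocked to (210,275), b at (252,307), d at (213,340), both vials still standing, and ring_a on the rotor.

Emit:
jog_arm --targets '[{"dx": 20,"dy": 10,"dz": 0,"rx": 0,"ry": 0,"rz": -0.05,"gripper": 0},{"dx": 45,"dy": 35,"dz": 0,"rx": 0,"ry": 0,"rz": -0.15,"gripper": 0},{"dx": 65,"dy": 70,"dz": 0,"rx": 0,"ry": 0,"rz": -0.26,"gripper": 0},{"dx": 75,"dy": 108,"dz": 0,"rx": 0,"ry": 0,"rz": -0.37,"gripper": 0},{"dx": 75,"dy": 146,"dz": 0,"rx": 0,"ry": 0,"rz": -0.48,"gripper": 0},{"dx": 75,"dy": 184,"dz": 0,"rx": 0,"ry": 0,"rz": -0.59,"gripper": 0},{"dx": 75,"dy": 223,"dz": 0,"rx": 0,"ry": 0,"rz": -0.7,"gripper": 0},{"dx": 75,"dy": 261,"dz": 0,"rx": 0,"ry": 0,"rz": -0.77,"gripper": 0}]'

```text
t: 23.8
eef_pos: [0.4988, 0.0012, 0.2286]
ee_rot: [3.141, -0.001, -2.365]
force: [0.7, 0.9, 0.0]
width: 0.0875
gripper_force: 0.0
```

Emit:
jog_arm --targets '[{"dx": -28,"dy": 25,"dz": 0,"rx": 0,"ry": 0,"rz": 0,"gripper": 0},{"dx": -56,"dy": 50,"dz": 0,"rx": 0,"ry": 0,"rz": 0,"gripper": 0},{"dx": -84,"dy": 75,"dz": 0,"rx": 0,"ry": 0,"rz": 0,"gripper": 0},{"dx": -112,"dy": 101,"dz": 0,"rx": 0,"ry": 0,"rz": 0,"gripper": 0},{"dx": -140,"dy": 126,"dz": 0,"rx": 0,"ry": 0,"rz": 0,"gripper": 0},{"dx": -165,"dy": 150,"dz": 0,"rx": 0,"ry": 0,"rz": 0,"gripper": 0},{"dx": -179,"dy": 162,"dz": 0,"rx": 0,"ry": 0,"rz": 0,"gripper": 0},{"dx": -179,"dy": 162,"dz": 0,"rx": 0,"ry": 0,"rz": 0,"gripper": 0}]'

```text
t: 24.47
eef_pos: [0.5153, 0.2436, 0.2278]
ee_rot: [3.142, -0.002, -2.368]
force: [-0.5, 0.3, 0.3]
width: 0.0878
gripper_force: 0.0
```

```bash
python3 - <<'E'
from ring import *
for i in range(4): arm.grab_frame('side')
s=st();W,f=ring('b',(.4787,.2065),save='w9.png'); print(disc(clean(W),(.53,.274),.012,.054,.004))
w=clean(W);q=w[(np.hypot(w[:,0]-.4787,w[:,1]-.2065)<.13)&(w[:,2]>.066)];d=q[:,:2]-(.4787,.2065)
a=np.radians(134);l=abs(d@[np.cos(a),np.sin(a)]);p=abs(d@[-np.sin(a),np.cos(a)]);print('in body',((l<.105)&(p<.045)).sum(),len(q))
E
```

```text
24.67 [0.5152 0.2397 0.2288] [ 3.142e+00 -2.000e-03 -2.371e+00] w 0.0873 gf 0.0 F [-0.2 -0.4 -0.9]
wrist b px (np.float64(284.80708267337747), np.float64(137.59097231255538)) (1724, array([0.478, 0.206]), (0.478, 0.206, 0.0299), np.float64(0.0135))
(436, array([0.5299, 0.2734]), (0.5299, 0.2732, 0.0116), np.float64(0.0549))
in body 80676 92254
```

Emit:
jog_arm --targets '[{"dx": 20,"dy": 1,"dz": 10,"rx": 0,"ry": 0,"rz": 0,"gripper": 0},{"dx": 40,"dy": 1.7,"dz": 40,"rx": 0,"ry": 0,"rz": 0,"gripper": 0},{"dx": 50,"dy": 1.7,"dz": 75,"rx": 0,"ry": 0,"rz": 0,"gripper": 0},{"dx": 50,"dy": 1.7,"dz": 110,"rx": 0,"ry": 0,"rz": 0,"gripper": 0},{"dx": 50,"dy": 1.7,"dz": 145,"rx": 0,"ry": 0,"rz": 0,"gripper": 0},{"dx": 50,"dy": 1.7,"dz": 175,"rx": 0,"ry": 0,"rz": 0,"gripper": 0},{"dx": 50,"dy": 1.7,"dz": 190,"rx": 0,"ry": 0,"rz": 0,"gripper": 0},{"dx": 50,"dy": 1.7,"dz": 190,"rx": 0,"ry": 0,"rz": 0,"gripper": 0}]'

```text
t: 25.38
eef_pos: [0.4768, 0.2044, 0.0363]
ee_rot: [3.141, -0.006, -2.373]
force: [-0.9, -0.2, -0.3]
width: 0.0873
gripper_force: 0.0
```

Emit:
jog_arm --targets '[{"dx": 0,"dy": 0,"dz": 0,"rx": 0,"ry": 0,"rz": 0,"gripper": 0},{"dx": 0,"dy": 0,"dz": 7,"rx": 0,"ry": 0,"rz": 0,"gripper": 0},{"dx": 0,"dy": 0,"dz": 14,"rx": 0,"ry": 0,"rz": 0,"gripper": 0},{"dx": 0,"dy": 0,"dz": 14,"rx": 0,"ry": 0,"rz": 0,"gripper": 0},{"dx": 0,"dy": 0,"dz": 14,"rx": 0,"ry": 0,"rz": 0,"gripper": 0.6},{"dx": 0,"dy": 0,"dz": 14,"rx": 0,"ry": 0,"rz": 0,"gripper": 0.6},{"dx": 0,"dy": 0,"dz": 14,"rx": 0,"ry": 0,"rz": 0,"gripper": 0.6},{"dx": 0,"dy": 0,"dz": 14,"rx": 0,"ry": 0,"rz": 0,"gripper": 0.6}]'

```text
t: 26.05
eef_pos: [0.4788, 0.2073, 0.0258]
ee_rot: [-3.142, 0.001, -2.371]
force: [0.3, -0.1, 0.3]
width: 0.0667
gripper_force: 0.0
```

Emit:
jog_arm --targets '[{"dx": 0,"dy": 0,"dz": 0,"rx": 0,"ry": 0,"rz": 0,"gripper": 0.7},{"dx": 0,"dy": 0,"dz": 0,"rx": 0,"ry": 0,"rz": 0,"gripper": 0.7},{"dx": 0,"dy": 0,"dz": 0,"rx": 0,"ry": 0,"rz": 0,"gripper": 0.7},{"dx": 0,"dy": 0,"dz": 0,"rx": 0,"ry": 0,"rz": 0,"gripper": 0.7},{"dx": 0,"dy": 0,"dz": 0,"rx": 0,"ry": 0,"rz": 0,"gripper": 0.7},{"dx": 0,"dy": 0,"dz": 0,"rx": 0,"ry": 0,"rz": 0,"gripper": 0.7},{"dx": 0,"dy": 0,"dz": 0,"rx": 0,"ry": 0,"rz": 0,"gripper": 0.7},{"dx": 0,"dy": 0,"dz": -5,"rx": 0,"ry": 0,"rz": 0,"gripper": 0.7}]'

```text
t: 26.72
eef_pos: [0.478, 0.2067, 0.0298]
ee_rot: [3.141, -0.002, -2.371]
force: [-0.1, -1.0, -1.3]
width: 0.0578
gripper_force: 45.0
```

Emit:
jog_arm --targets '[{"dx": 0,"dy": 0,"dz": -10,"rx": 0,"ry": 0,"rz": 0,"gripper": 0.7},{"dx": 0,"dy": 0,"dz": -30,"rx": 0,"ry": 0,"rz": 0,"gripper": 0.7},{"dx": 0,"dy": 0,"dz": -60,"rx": 0,"ry": 0,"rz": 0,"gripper": 0.7},{"dx": 0,"dy": 0,"dz": -95,"rx": 0,"ry": 0,"rz": 0,"gripper": 0.7},{"dx": 0,"dy": 0,"dz": -130,"rx": 0,"ry": 0,"rz": 0,"gripper": 0.7},{"dx": 0,"dy": 0,"dz": -165,"rx": 0,"ry": 0,"rz": 0,"gripper": 0.7},{"dx": 0,"dy": 0,"dz": -190,"rx": 0,"ry": 0,"rz": 0,"gripper": 0.7},{"dx": 0,"dy": 0,"dz": -200,"rx": 0,"ry": 0,"rz": 0,"gripper": 0.7}]'

```text
t: 27.38
eef_pos: [0.4798, 0.2078, 0.2356]
ee_rot: [-3.141, 0.007, -2.37]
force: [-0.5, -0.4, -1.1]
width: 0.0582
gripper_force: 45.0
```

Emit:
jog_arm --targets '[{"dx": 12,"dy": -15,"dz": 0,"rx": 0,"ry": 0,"rz": 0,"gripper": 0.7},{"dx": 30,"dy": -38,"dz": 0,"rx": 0,"ry": 0,"rz": 0,"gripper": 0.7},{"dx": 50,"dy": -63,"dz": 0,"rx": 0,"ry": 0,"rz": 0,"gripper": 0.7},{"dx": 70,"dy": -89,"dz": 0,"rx": 0,"ry": 0,"rz": 0,"gripper": 0.7},{"dx": 90,"dy": -115,"dz": 0,"rx": 0,"ry": 0,"rz": 0,"gripper": 0.7},{"dx": 110,"dy": -140,"dz": 0,"rx": 0,"ry": 0,"rz": 0,"gripper": 0.7},{"dx": 128,"dy": -163,"dz": 0,"rx": 0,"ry": 0,"rz": 0,"gripper": 0.7},{"dx": 150,"dy": -188,"dz": 0,"rx": 0,"ry": 0,"rz": 0,"gripper": 0.7}]'

```text
t: 28.05
eef_pos: [0.5015, -0.0336, 0.2303]
ee_rot: [3.141, -0.0, -2.371]
force: [1.3, -0.5, -0.4]
width: 0.0578
gripper_force: 45.0
```

Emit:
jog_arm --targets '[{"dx": 27,"dy": -28,"dz": 0,"rx": 0,"ry": 0,"rz": 0,"gripper": 0.7},{"dx": 54,"dy": -56,"dz": 0,"rx": 0,"ry": 0,"rz": 0,"gripper": 0.7},{"dx": 80,"dy": -84,"dz": 0,"rx": 0,"ry": 0,"rz": 0,"gripper": 0.7},{"dx": 103,"dy": -112,"dz": 0,"rx": 0,"ry": 0,"rz": 0,"gripper": 0.7},{"dx": 102,"dy": -145,"dz": 0,"rx": 0,"ry": 0,"rz": 0,"gripper": 0.7},{"dx": 95,"dy": -175,"dz": 0,"rx": 0,"ry": 0,"rz": 0,"gripper": 0.7},{"dx": 92,"dy": -186,"dz": 0,"rx": 0,"ry": 0,"rz": 0,"gripper": 0.7},{"dx": 92,"dy": -186,"dz": 0,"rx": 0,"ry": 0,"rz": 0,"gripper": 0.7}]'

```text
t: 28.72
eef_pos: [0.5666, -0.2312, 0.229]
ee_rot: [3.14, -0.001, -2.373]
force: [0.4, -0.3, -0.9]
width: 0.058
gripper_force: 45.0
```

```bash
python3 - <<'E'
from ring import *
for i in range(5): arm.grab_frame('side')
st();f,w=hub();held('b',w);ring('a',(.5343,-.2612),zt=.054)
E
```

```text
28.97 [ 0.5648 -0.229   0.2306] [ 3.141  0.    -2.37 ] w 0.0578 gf 45.0 F [-0.   0.4 -0.7]
hub (1747, array([ 0.5334, -0.2612]), (0.5342, -0.2612, 0.029), np.float64(0.0556))
hub (405, array([ 0.5346, -0.2611]), (0.5344, -0.2612, 0.0164), np.float64(0.0684))
hub (307, array([ 0.5344, -0.2611]), (0.5342, -0.2612, 0.0119), np.float64(0.081))
hub (161, array([ 0.534 , -0.2614]), (0.5339, -0.2613, 0.0064), np.float64(0.0971))
held 4828 [ 0.563  -0.2301] rel TCP mm [-1.93 -1.15] ztop rel -12.56
wrist a px (np.float64(281.3292753580393), np.float64(145.7833296891631)) (2940, array([ 0.5358, -0.2609]), (0.5347, -0.2618, 0.0338), np.float64(0.0556))
```

```bash
python3 - <<'E'
from ring import *
for i in range(3): st();held('b')
to((.5343,-.2612,.23))
E
```

```text
29.07 [ 0.5651 -0.229   0.2309] [-3.141  0.    -2.37 ] w 0.0579 gf 45.0 F [ 0.1  0.1 -1.4]
held 4836 [ 0.5634 -0.2302] rel TCP mm [-1.73 -1.21] ztop rel -12.31
29.12 [ 0.5652 -0.2292  0.231 ] [-3.141  0.    -2.37 ] w 0.058 gf 45.0 F [ 0.3 -0.4 -1.4]
held 4809 [ 0.5635 -0.2302] rel TCP mm [-1.72 -1.09] ztop rel -12.32
29.17 [ 0.5653 -0.2292  0.2309] [-3.141  0.    -2.37 ] w 0.0576 gf 45.0 F [-0.4 -0.2 -0.9]
held 4817 [ 0.5636 -0.2304] rel TCP mm [-1.69 -1.16] ztop rel -12.31
(0.5343, -0.2612, 0.23) -> [44.5, -1.2, 0.9]
```

Emit:
jog_arm --targets '[{"dx": 15,"dy": -1.4,"dz": 0,"rx": 0,"ry": 0,"rz": 0,"gripper": 0.7},{"dx": 30,"dy": -1.4,"dz": 0,"rx": 0,"ry": 0,"rz": 0,"gripper": 0.7},{"dx": 43.2,"dy": -1.4,"dz": 0,"rx": 0,"ry": 0,"rz": 0,"gripper": 0.7},{"dx": 43.2,"dy": -1.4,"dz": 25,"rx": 0,"ry": 0,"rz": 0,"gripper": 0.7},{"dx": 43.2,"dy": -1.4,"dz": 55,"rx": 0,"ry": 0,"rz": 0,"gripper": 0.7},{"dx": 43.2,"dy": -1.4,"dz": 85,"rx": 0,"ry": 0,"rz": 0,"gripper": 0.7},{"dx": 43.2,"dy": -1.4,"dz": 115,"rx": 0,"ry": 0,"rz": 0,"gripper": 0.7},{"dx": 43.2,"dy": -1.4,"dz": 131,"rx": 0,"ry": 0,"rz": 0,"gripper": 0.7}]'

```text
t: 29.88
eef_pos: [0.5328, -0.2614, 0.0963]
ee_rot: [3.138, -0.002, -2.373]
force: [-0.3, 0.6, -1.7]
width: 0.0579
gripper_force: 45.0
```

Emit:
jog_arm --targets '[{"dx": 0,"dy": 0,"dz": 0,"rx": 0,"ry": 0,"rz": 0,"gripper": 0.7},{"dx": 0,"dy": 0,"dz": 0,"rx": 0,"ry": 0,"rz": 0,"gripper": 0.7},{"dx": 0,"dy": 0,"dz": 0,"rx": 0,"ry": 0,"rz": 0,"gripper": 0.7},{"dx": 0,"dy": 0,"dz": 3,"rx": 0,"ry": 0,"rz": 0,"gripper": 0.7},{"dx": 0,"dy": 0,"dz": 6,"rx": 0,"ry": 0,"rz": 0,"gripper": 0.7},{"dx": 0,"dy": 0,"dz": 9,"rx": 0,"ry": 0,"rz": 0,"gripper": 0.7},{"dx": 0,"dy": 0,"dz": 11,"rx": 0,"ry": 0,"rz": 0,"gripper": 0.7},{"dx": 0,"dy": 0,"dz": 11,"rx": 0,"ry": 0,"rz": 0,"gripper": 0.7}]'

```text
t: 30.55
eef_pos: [0.5353, -0.2608, 0.0881]
ee_rot: [3.141, -0.0, -2.371]
force: [0.5, 0.6, -1.0]
width: 0.0578
gripper_force: 45.0
```

```bash
python3 - <<'E'
from ring import *
for i in range(3): st();arm.grab_frame('side')
E
```

```text
30.55 [ 0.5353 -0.2608  0.0881] [ 3.141 -0.    -2.371] w 0.0578 gf 45.0 F [ 0.5  0.6 -1. ]
30.6 [ 0.5354 -0.2608  0.0883] [ 3.141 -0.    -2.371] w 0.0582 gf 45.0 F [ 0.2 -0.4 -0.9]
30.65 [ 0.5356 -0.2609  0.0884] [ 3.142 -0.    -2.371] w 0.0577 gf 45.0 F [ 0.5 -0.5  0.5]
```

Emit:
jog_arm --targets '[{"dx": 0,"dy": 0,"dz": 2.5,"rx": 0,"ry": 0,"rz": 0,"gripper": 0.7},{"dx": 0,"dy": 0,"dz": 5,"rx": 0,"ry": 0,"rz": 0,"gripper": 0.7},{"dx": 0,"dy": 0,"dz": 7,"rx": 0,"ry": 0,"rz": 0,"gripper": 0.7},{"dx": 0,"dy": 0,"dz": 7,"rx": 0,"ry": 0,"rz": 0,"gripper": 0.7},{"dx": 0,"dy": 0,"dz": 7,"rx": 0,"ry": 0,"rz": 0,"gripper": 0.15},{"dx": 0,"dy": 0,"dz": 7,"rx": 0,"ry": 0,"rz": 0,"gripper": 0.15},{"dx": 0,"dy": 0,"dz": 7,"rx": 0,"ry": 0,"rz": 0,"gripper": 0.15},{"dx": 0,"dy": 0,"dz": 7,"rx": 0,"ry": 0,"rz": 0,"gripper": 0.15}]'

```text
t: 31.37
eef_pos: [0.5357, -0.2609, 0.0816]
ee_rot: [-3.141, 0.0, -2.371]
force: [-0.2, -0.5, -0.2]
width: 0.0737
gripper_force: 0.0
```

Emit:
jog_arm --targets '[{"dx": 0,"dy": 0,"dz": 0,"rx": 0,"ry": 0,"rz": 0,"gripper": 0.15},{"dx": 0,"dy": 0,"dz": -15,"rx": 0,"ry": 0,"rz": 0,"gripper": 0.15},{"dx": 0,"dy": 0,"dz": -45,"rx": 0,"ry": 0,"rz": 0,"gripper": 0.15},{"dx": 0,"dy": 0,"dz": -80,"rx": 0,"ry": 0,"rz": 0,"gripper": 0},{"dx": -20,"dy": 0,"dz": -110,"rx": 0,"ry": 0,"rz": 0,"gripper": 0},{"dx": -43,"dy": 0,"dz": -135,"rx": 0,"ry": 0,"rz": 0,"gripper": 0},{"dx": -43,"dy": 0,"dz": -149,"rx": 0,"ry": 0,"rz": 0,"gripper": 0},{"dx": -43,"dy": 0,"dz": -149,"rx": 0,"ry": 0,"rz": 0,"gripper": 0}]'

```text
t: 32.03
eef_pos: [0.5688, -0.2306, 0.2347]
ee_rot: [-3.136, 0.004, -2.369]
force: [0.3, -0.2, -0.6]
width: 0.0876
gripper_force: 0.0
```

```bash
python3 - <<'E'
from ring import *
arm.grab_frame('side');arm.grab_frame('side');st();ring('b',(.5343,-.2612),zt=.0665)
f=grab('scene');w=clean(world(f))
for k,c in dict(c=(.611,.19),d=(.495,.319)).items(): print(k,disc(w,c,RR[k][0],.012,.002,RR[k][1]))
D=np.vstack([w,clean(world(grab('side'))),clean(np.load('/tmp/scene0.npz')['W']),clean(np.load('/tmp/side0.npz')['W'])])
c=(.611,.19)
q=D[(np.hypot(D[:,0]-c[0],D[:,1]-c[1])<.14)&(D[:,2]>.02)&(D[:,2]<.2)]
d=q[:,:2]-c;a=np.degrees(np.arctan2(d[:,1],d[:,0]));r=np.hypot(*d.T)
print([(t,int(1e3*np.percentile(r[m],2)),int(1e3*q[m,2].max())) for t in range(-180,180,15) if (m:=(a>=t)&(a<t+15)).sum()>5])
E
```

```text
32.13 [ 0.5664 -0.2307  0.2308] [-3.141e+00  1.000e-03 -2.371e+00] w 0.0872 gf 0.0 F [ 0.7 -0.1 -0.3]
wrist b px (np.float64(283.84067126759396), np.float64(147.13825884240856)) (2766, array([ 0.5349, -0.2607]), (0.5341, -0.2616, 0.0299), np.float64(0.068))
c (196, array([0.6107, 0.1874]), (0.6126, 0.1896, 0.0294), np.float64(0.0121))
d (221, array([0.4951, 0.3197]), (0.4948, 0.32, 0.0225), np.float64(0.012))
[(-165, 127, 78), (-150, 127, 79), (-135, 96, 28), (-120, 89, 28), (-105, 84, 26), (-90, 86, 33), (-75, 58, 60), (-60, 40, 59), (-45, 33, 75), (-30, 29, 81), (-15, 27, 80), (0, 30, 76), (15, 25, 45), (45, 90, 57), (120, 102, 58), (135, 101, 57)]
```

```bash
python3 - <<'E'
from ring import *
w=np.vstack([clean(world(grab('scene'))),clean(np.load('/tmp/scene0.npz')['W'])])
c=np.array((.611,.1885))
q=w[(np.hypot(w[:,0]-c[0],w[:,1]-c[1])<.11)&(w[:,2]>.02)&(w[:,2]<.2)&(w[:,1]<.21)&(w[:,0]>.60)&(w[:,1]>.08)]
# vertical/top points: 2D occupancy, print max z per cm cell
import collections
G=collections.defaultdict(float)
for p in q: k=(round(p[0],2),round(p[1],2));G[k]=max(G[k],p[2])
xs=sorted({k[0] for k in G});ys=sorted({k[1] for k in G},reverse=True)
print('y\\x',[int(x*1e3) for x in xs])
for y in ys: print(int(y*1e3),[int(G.get((x,y),0)*1e3) for x in xs])
E
```

```text
y\x [600, 610, 620, 630, 640, 650, 660, 670, 680, 690, 700, 710, 720]
210 [0, 0, 0, 0, 34, 38, 41, 45, 50, 54, 58, 62, 63]
200 [0, 0, 0, 31, 36, 39, 43, 49, 52, 58, 61, 64, 64]
190 [0, 0, 0, 31, 35, 40, 44, 48, 54, 59, 62, 63, 72]
180 [0, 0, 0, 31, 37, 42, 42, 49, 51, 58, 60, 74, 73]
170 [0, 0, 0, 31, 35, 41, 43, 46, 51, 58, 74, 75, 73]
160 [0, 0, 0, 30, 34, 38, 44, 49, 50, 56, 75, 76, 71]
150 [0, 0, 0, 30, 35, 40, 45, 47, 51, 57, 74, 75, 0]
140 [0, 0, 0, 32, 35, 38, 43, 49, 51, 57, 75, 74, 0]
130 [0, 0, 0, 0, 35, 38, 43, 48, 51, 54, 74, 73, 0]
120 [0, 0, 0, 0, 38, 39, 42, 46, 52, 54, 75, 0, 0]
110 [0, 0, 0, 0, 35, 38, 44, 48, 52, 56, 0, 0, 0]
100 [27, 28, 27, 23, 38, 53, 59, 56, 48, 0, 0, 0, 0]
90 [0, 0, 27, 23, 33, 53, 56, 54, 0, 0, 0, 0, 0]
80 [0, 0, 28, 25, 30, 0, 0, 0, 0, 0, 0, 0, 0]
```

Emit:
jog_arm --targets '[{"dx": 2,"dy": 30,"dz": 0,"rx": 0,"ry": 0,"rz": 0.05,"gripper": 0},{"dx": 4,"dy": 62,"dz": 0,"rx": 0,"ry": 0,"rz": 0.15,"gripper": 0},{"dx": 5,"dy": 90,"dz": 0,"rx": 0,"ry": 0,"rz": 0.26,"gripper": 0},{"dx": -19,"dy": 114,"dz": 0,"rx": 0,"ry": 0,"rz": 0.37,"gripper": 0},{"dx": -42,"dy": 139,"dz": 0,"rx": 0,"ry": 0,"rz": 0.48,"gripper": 0},{"dx": -66,"dy": 163,"dz": 0,"rx": 0,"ry": 0,"rz": 0.59,"gripper": 0},{"dx": -90,"dy": 188,"dz": 0,"rx": 0,"ry": 0,"rz": 0.69,"gripper": 0},{"dx": -113,"dy": 212,"dz": 0,"rx": 0,"ry": 0,"rz": 0.77,"gripper": 0}]'

```text
t: 33.0
eef_pos: [0.4991, 0.0011, 0.23]
ee_rot: [-3.141, -0.001, 3.137]
force: [-0.1, -0.1, -0.3]
width: 0.0876
gripper_force: 0.0
```

Emit:
jog_arm --targets '[{"dx": -22,"dy": 26,"dz": 0,"rx": 0,"ry": 0,"rz": 0,"gripper": 0},{"dx": -46,"dy": 54,"dz": 0,"rx": 0,"ry": 0,"rz": 0,"gripper": 0},{"dx": -70,"dy": 82,"dz": 0,"rx": 0,"ry": 0,"rz": 0,"gripper": 0},{"dx": -94,"dy": 110,"dz": 0,"rx": 0,"ry": 0,"rz": 0,"gripper": 0},{"dx": -118,"dy": 138,"dz": 0,"rx": 0,"ry": 0,"rz": 0,"gripper": 0},{"dx": -142,"dy": 166,"dz": 0,"rx": 0,"ry": 0,"rz": 0,"gripper": 0},{"dx": -160,"dy": 188,"dz": 0,"rx": 0,"ry": 0,"rz": 0,"gripper": 0},{"dx": -160,"dy": 188,"dz": 0,"rx": 0,"ry": 0,"rz": 0,"gripper": 0}]'

```text
t: 33.67
eef_pos: [0.6619, 0.1912, 0.2276]
ee_rot: [-3.14, -0.002, -3.139]
force: [-0.8, 0.7, -0.2]
width: 0.0878
gripper_force: 0.0
```

```bash
python3 - <<'E'
from ring import *
for i in range(4): arm.grab_frame('side')
st();W,f=ring('c',(.611,.1885),save='w10.png')
w=clean(W);q=w[(abs(w[:,1]-.188)<.08)&(w[:,2]>.02)&(w[:,2]<.1)&(w[:,0]<.67)&(w[:,0]>.6)];print(np.percentile(q[:,0],[.5,2,5]).round(4), 'zmax x<.655',q[q[:,0]<.655][:,2].max())
E
```

```text
33.87 [0.659  0.1872 0.2296] [-3.141e+00 -1.000e-03 -3.141e+00] w 0.0877 gf 0.0 F [-0.  -0.1 -0.1]
wrist c px (np.float64(285.60614328717793), np.float64(138.73296166082042)) (1450, array([0.6096, 0.1867]), (0.6097, 0.1868, 0.0258), np.float64(0.0135))
[0.6324 0.6335 0.6353] zmax x<.655 0.041192845103755094
```

View pics/w10.png

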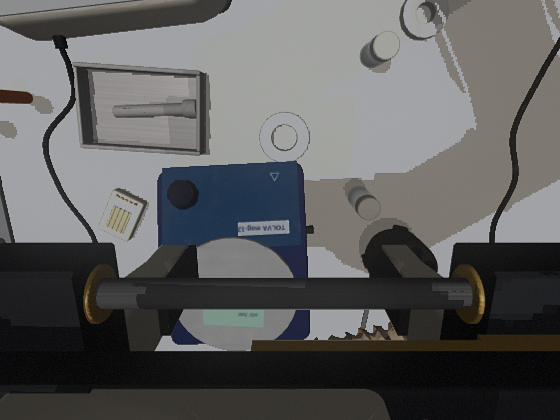

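The wrist view shows ring c at (284,137) just clear of the blue stirrer, the pin lying in the tray at (155,108), and ring d at (424,15).

Emit:
jog_arm --targets '[{"dx": 20,"dy": 0,"dz": 10,"rx": 0,"ry": 0,"rz": 0,"gripper": 0.2},{"dx": 40,"dy": 0,"dz": 40,"rx": 0,"ry": 0,"rz": 0,"gripper": 0.2},{"dx": 49.4,"dy": 0,"dz": 75,"rx": 0,"ry": 0,"rz": 0,"gripper": 0.2},{"dx": 49.4,"dy": 0,"dz": 110,"rx": 0,"ry": 0,"rz": 0,"gripper": 0.2},{"dx": 49.4,"dy": 0,"dz": 145,"rx": 0,"ry": 0,"rz": 0,"gripper": 0.2},{"dx": 49.4,"dy": 0,"dz": 175,"rx": 0,"ry": 0,"rz": 0,"gripper": 0.2},{"dx": 49.4,"dy": 0,"dz": 190,"rx": 0,"ry": 0,"rz": 0,"gripper": 0.2},{"dx": 49.4,"dy": 0,"dz": 190,"rx": 0,"ry": 0,"rz": 0,"gripper": 0.2}]'

```text
t: 34.58
eef_pos: [0.6076, 0.1857, 0.0371]
ee_rot: [-3.139, -0.005, 3.141]
force: [0.0, -0.4, 0.7]
width: 0.0704
gripper_force: 0.0
```

Emit:
jog_arm --targets '[{"dx": 0,"dy": 0,"dz": 0,"rx": 0,"ry": 0,"rz": 0,"gripper": 0.2},{"dx": 0,"dy": 0,"dz": 8,"rx": 0,"ry": 0,"rz": 0,"gripper": 0.2},{"dx": 0,"dy": 0,"dz": 15,"rx": 0,"ry": 0,"rz": 0,"gripper": 0.2},{"dx": 0,"dy": 0,"dz": 15,"rx": 0,"ry": 0,"rz": 0,"gripper": 0.2},{"dx": 0,"dy": 0,"dz": 15,"rx": 0,"ry": 0,"rz": 0,"gripper": 0.8},{"dx": 0,"dy": 0,"dz": 15,"rx": 0,"ry": 0,"rz": 0,"gripper": 0.8},{"dx": 0,"dy": 0,"dz": 15,"rx": 0,"ry": 0,"rz": 0,"gripper": 0.8},{"dx": 0,"dy": 0,"dz": 15,"rx": 0,"ry": 0,"rz": 0,"gripper": 0.8}]'

```text
t: 35.25
eef_pos: [0.6104, 0.1881, 0.0259]
ee_rot: [3.141, 0.001, -3.141]
force: [-0.0, 0.3, 2.3]
width: 0.05
gripper_force: 45.0
```

Emit:
jog_arm --targets '[{"dx": 0,"dy": 0,"dz": 0,"rx": 0,"ry": 0,"rz": 0,"gripper": 0.8},{"dx": 0,"dy": 0,"dz": 0,"rx": 0,"ry": 0,"rz": 0,"gripper": 0.8},{"dx": 0,"dy": 0,"dz": 0,"rx": 0,"ry": 0,"rz": 0,"gripper": 0.8},{"dx": 0,"dy": 0,"dz": 0,"rx": 0,"ry": 0,"rz": 0,"gripper": 0.8},{"dx": 0,"dy": 0,"dz": 0,"rx": 0,"ry": 0,"rz": 0,"gripper": 0.8},{"dx": 0,"dy": 0,"dz": 0,"rx": 0,"ry": 0,"rz": 0,"gripper": 0.8},{"dx": 0,"dy": 0,"dz": 0,"rx": 0,"ry": 0,"rz": 0,"gripper": 0.8},{"dx": 0,"dy": 0,"dz": 0,"rx": 0,"ry": 0,"rz": 0,"gripper": 0.8}]'

```text
t: 35.92
eef_pos: [0.6104, 0.1881, 0.0259]
ee_rot: [3.141, 0.001, -3.141]
force: [-1.5, 0.4, 6.2]
width: 0.0501
gripper_force: 45.0
```

Emit:
jog_arm --targets '[{"dx": 0,"dy": 0,"dz": -10,"rx": 0,"ry": 0,"rz": 0,"gripper": 0.8},{"dx": 0,"dy": 0,"dz": -30,"rx": 0,"ry": 0,"rz": 0,"gripper": 0.8},{"dx": 0,"dy": 0,"dz": -60,"rx": 0,"ry": 0,"rz": 0,"gripper": 0.8},{"dx": 0,"dy": 0,"dz": -95,"rx": 0,"ry": 0,"rz": 0,"gripper": 0.8},{"dx": 0,"dy": 0,"dz": -130,"rx": 0,"ry": 0,"rz": 0,"gripper": 0.8},{"dx": 0,"dy": 0,"dz": -165,"rx": 0,"ry": 0,"rz": 0,"gripper": 0.8},{"dx": 0,"dy": 0,"dz": -195,"rx": 0,"ry": 0,"rz": 0,"gripper": 0.8},{"dx": 0,"dy": 0,"dz": -205,"rx": 0,"ry": 0,"rz": 0,"gripper": 0.8}]'

```text
t: 36.58
eef_pos: [0.6118, 0.1885, 0.2365]
ee_rot: [3.139, 0.007, -3.14]
force: [0.1, 0.5, -0.6]
width: 0.0502
gripper_force: 45.0
```

Emit:
jog_arm --targets '[{"dx": 12,"dy": -16,"dz": 0,"rx": 0,"ry": 0,"rz": 0,"gripper": 0.8},{"dx": 30,"dy": -42,"dz": 0,"rx": 0,"ry": 0,"rz": 0,"gripper": 0.8},{"dx": 50,"dy": -70,"dz": 0,"rx": 0,"ry": 0,"rz": 0,"gripper": 0.8},{"dx": 70,"dy": -98,"dz": 0,"rx": 0,"ry": 0,"rz": 0,"gripper": 0.8},{"dx": 90,"dy": -126,"dz": 0,"rx": 0,"ry": 0,"rz": 0,"gripper": 0.8},{"dx": 105,"dy": -157,"dz": 0,"rx": 0,"ry": 0,"rz": 0,"gripper": 0.8},{"dx": 110,"dy": -188,"dz": 0,"rx": 0,"ry": 0,"rz": 0,"gripper": 0.8},{"dx": 110,"dy": -222,"dz": 0,"rx": 0,"ry": 0,"rz": 0,"gripper": 0.8}]'

```text
t: 37.25
eef_pos: [0.4985, -0.0351, 0.2309]
ee_rot: [3.141, 0.0, -3.14]
force: [0.8, -1.3, -0.6]
width: 0.0503
gripper_force: 45.0
```

Emit:
jog_arm --targets '[{"dx": 0,"dy": -37,"dz": 0,"rx": 0,"ry": 0,"rz": 0,"gripper": 0.8},{"dx": 0,"dy": -75,"dz": 0,"rx": 0,"ry": 0,"rz": 0,"gripper": 0.8},{"dx": 0,"dy": -112,"dz": 0,"rx": 0,"ry": 0,"rz": 0,"gripper": 0.8},{"dx": 0,"dy": -150,"dz": 0,"rx": 0,"ry": 0,"rz": 0,"gripper": 0.8},{"dx": -5,"dy": -188,"dz": 0,"rx": 0,"ry": 0,"rz": 0,"gripper": 0.8},{"dx": -15,"dy": -224,"dz": 0,"rx": 0,"ry": 0,"rz": 0,"gripper": 0.8},{"dx": -45,"dy": -227,"dz": 0,"rx": 0,"ry": 0,"rz": 0,"gripper": 0.8},{"dx": -75,"dy": -227,"dz": 0,"rx": 0,"ry": 0,"rz": 0,"gripper": 0.8}]'

```text
t: 37.92
eef_pos: [0.5749, -0.2639, 0.2304]
ee_rot: [3.141, -0.001, 3.138]
force: [1.1, -0.2, -1.1]
width: 0.05
gripper_force: 45.0
```

```bash
python3 - <<'E'
from ring import *
for i in range(8): arm.grab_frame('side')
st();f,w=hub();held('c',w);held('c');st();held('c');ring('b',(.5343,-.2612),zt=.0665)
to((.5343,-.2612,.23))
E
```

```text
38.32 [ 0.5749 -0.2608  0.2308] [ 3.142  0.    -3.141] w 0.0497 gf 45.0 F [-0.1  0.7 -0.9]
hub (84, array([ 0.5347, -0.2614]), (0.5346, -0.2615, 0.0177), np.float64(0.0561))
hub (1506, array([ 0.5342, -0.2606]), (0.5342, -0.2612, 0.0245), np.float64(0.0682))
hub (297, array([ 0.5345, -0.2614]), (0.5342, -0.2613, 0.0119), np.float64(0.081))
hub (168, array([ 0.534 , -0.2611]), (0.5341, -0.261, 0.0067), np.float64(0.0972))
held 3839 [ 0.573  -0.2612] rel TCP mm [-1.95 -0.38] ztop rel -12.65
held 3820 [ 0.5732 -0.2612] rel TCP mm [-1.8 -0.4] ztop rel -12.48
38.42 [ 0.5751 -0.2608  0.231 ] [-3.142e+00  1.000e-03 -3.140e+00] w 0.0496 gf 45.0 F [ 0.2  1.4 -1.4]
held 3836 [ 0.5733 -0.2612] rel TCP mm [-1.83 -0.35] ztop rel -12.54
wrist b px (np.float64(283.9091927974077), np.float64(151.00037179082082)) (2735, array([ 0.5353, -0.2616]), (0.5341, -0.2617, 0.0299), np.float64(0.0681))
(0.5343, -0.2612, 0.23) -> [41.0, -0.3, 0.9]
```

Emit:
jog_arm --targets '[{"dx": 15,"dy": -0.1,"dz": 0,"rx": 0,"ry": 0,"rz": 0,"gripper": 0.8},{"dx": 30,"dy": -0.1,"dz": 0,"rx": 0,"ry": 0,"rz": 0,"gripper": 0.8},{"dx": 39.7,"dy": -0.1,"dz": 0,"rx": 0,"ry": 0,"rz": 0,"gripper": 0.8},{"dx": 39.7,"dy": -0.1,"dz": 25,"rx": 0,"ry": 0,"rz": 0,"gripper": 0.8},{"dx": 39.7,"dy": -0.1,"dz": 55,"rx": 0,"ry": 0,"rz": 0,"gripper": 0.8},{"dx": 39.7,"dy": -0.1,"dz": 85,"rx": 0,"ry": 0,"rz": 0,"gripper": 0.8},{"dx": 39.7,"dy": -0.1,"dz": 108,"rx": 0,"ry": 0,"rz": 0,"gripper": 0.8},{"dx": 39.7,"dy": -0.1,"dz": 117,"rx": 0,"ry": 0,"rz": 0,"gripper": 0.8}]'

```text
t: 39.18
eef_pos: [0.5339, -0.2607, 0.1103]
ee_rot: [3.14, -0.004, -3.141]
force: [0.3, -0.5, -1.6]
width: 0.0497
gripper_force: 45.0
```

Emit:
jog_arm --targets '[{"dx": 0,"dy": 0,"dz": 0,"rx": 0,"ry": 0,"rz": 0,"gripper": 0.8},{"dx": 0,"dy": 0,"dz": 0,"rx": 0,"ry": 0,"rz": 0,"gripper": 0.8},{"dx": 0,"dy": 0,"dz": 0,"rx": 0,"ry": 0,"rz": 0,"gripper": 0.8},{"dx": 0,"dy": 0,"dz": 4,"rx": 0,"ry": 0,"rz": 0,"gripper": 0.8},{"dx": 0,"dy": 0,"dz": 8,"rx": 0,"ry": 0,"rz": 0,"gripper": 0.8},{"dx": 0,"dy": 0,"dz": 11,"rx": 0,"ry": 0,"rz": 0,"gripper": 0.8},{"dx": 0,"dy": 0,"dz": 13,"rx": 0,"ry": 0,"rz": 0,"gripper": 0.8},{"dx": 0,"dy": 0,"dz": 13,"rx": 0,"ry": 0,"rz": 0,"gripper": 0.8}]'

```text
t: 39.85
eef_pos: [0.5355, -0.2611, 0.1]
ee_rot: [3.141, -0.001, -3.141]
force: [-0.8, 0.8, -1.0]
width: 0.0497
gripper_force: 45.0
```

```bash
python3 - <<'E'
from ring import *
for i in range(3): st();arm.grab_frame('side')
E
```

```text
39.85 [ 0.5355 -0.2611  0.1   ] [ 3.141e+00 -1.000e-03 -3.141e+00] w 0.0497 gf 45.0 F [-0.8  0.8 -1. ]
39.9 [ 0.5357 -0.2612  0.1002] [ 3.142e+00 -1.000e-03 -3.141e+00] w 0.05 gf 45.0 F [-1.5  0.  -0.1]
39.95 [ 0.5358 -0.2612  0.1004] [-3.142 -0.    -3.141] w 0.05 gf 45.0 F [-0.7  0.3 -0.9]
```

Ring c is engaged with no force on the wrist. I'll lower it to just above its seat and release.

Emit:
jog_arm --targets '[{"dx": 0,"dy": 0,"dz": 2.5,"rx": 0,"ry": 0,"rz": 0,"gripper": 0.8},{"dx": 0,"dy": 0,"dz": 5,"rx": 0,"ry": 0,"rz": 0,"gripper": 0.8},{"dx": 0,"dy": 0,"dz": 6.5,"rx": 0,"ry": 0,"rz": 0,"gripper": 0.8},{"dx": 0,"dy": 0,"dz": 6.5,"rx": 0,"ry": 0,"rz": 0,"gripper": 0.8},{"dx": 0,"dy": 0,"dz": 6.5,"rx": 0,"ry": 0,"rz": 0,"gripper": 0.25},{"dx": 0,"dy": 0,"dz": 6.5,"rx": 0,"ry": 0,"rz": 0,"gripper": 0.25},{"dx": 0,"dy": 0,"dz": 6.5,"rx": 0,"ry": 0,"rz": 0,"gripper": 0.25},{"dx": 0,"dy": 0,"dz": 6.5,"rx": 0,"ry": 0,"rz": 0,"gripper": 0.25}]'

```text
t: 40.67
eef_pos: [0.536, -0.2612, 0.0941]
ee_rot: [-3.142, 0.0, -3.141]
force: [0.1, 0.3, -0.1]
width: 0.0652
gripper_force: 0.0
```

Emit:
jog_arm --targets '[{"dx": 0,"dy": 0,"dz": 0,"rx": 0,"ry": 0,"rz": 0,"gripper": 0.25},{"dx": 0,"dy": 0,"dz": -15,"rx": 0,"ry": 0,"rz": 0,"gripper": 0.25},{"dx": 0,"dy": 0,"dz": -45,"rx": 0,"ry": 0,"rz": 0,"gripper": 0.25},{"dx": 0,"dy": 0,"dz": -80,"rx": 0,"ry": 0,"rz": 0,"gripper": 0},{"dx": -20,"dy": 0,"dz": -110,"rx": 0,"ry": 0,"rz": 0,"gripper": 0},{"dx": -40,"dy": 0,"dz": -130,"rx": 0,"ry": 0,"rz": 0,"gripper": 0},{"dx": -40,"dy": 0,"dz": -137,"rx": 0,"ry": 0,"rz": 0,"gripper": 0},{"dx": -40,"dy": 0,"dz": -137,"rx": 0,"ry": 0,"rz": 0,"gripper": 0}]'

```text
t: 41.33
eef_pos: [0.5773, -0.2613, 0.233]
ee_rot: [-3.141, 0.004, -3.14]
force: [0.4, -0.1, -0.6]
width: 0.0872
gripper_force: 0.0
```

```bash
python3 - <<'E'
from ring import *
for i in range(4):arm.grab_frame('side')
st();ring('c',(.5343,-.2612),zt=.079)
f=grab('scene');w=clean(world(f))
print('d',disc(w,(.495,.3195),.022,.012,.002,.00875),disc(w,(.53,.274),.012,.055,.004))
E
```

```text
41.53 [ 0.5745 -0.2609  0.2293] [ 3.141e+00 -3.000e-03 -3.141e+00] w 0.0875 gf 0.0 F [-0.1 -0.1  0.4]
wrist c px (np.float64(283.8267269139078), np.float64(154.25418681845196)) (2457, array([ 0.5359, -0.2619]), (0.5349, -0.2619, 0.0259), np.float64(0.0806))
d (221, array([0.4949, 0.3196]), (0.4944, 0.3193, 0.0222), np.float64(0.0122)) (79, array([0.5304, 0.2733]), (0.5309, 0.2731, 0.0115), np.float64(0.0535))
```

Emit:
jog_arm --targets '[{"dx": 20,"dy": 10,"dz": 0,"rx": 0,"ry": 0,"rz": -0.05,"gripper": 0.2},{"dx": 45,"dy": 35,"dz": 0,"rx": 0,"ry": 0,"rz": -0.15,"gripper": 0.2},{"dx": 65,"dy": 70,"dz": 0,"rx": 0,"ry": 0,"rz": -0.26,"gripper": 0.2},{"dx": 75,"dy": 108,"dz": 0,"rx": 0,"ry": 0,"rz": -0.37,"gripper": 0.2},{"dx": 75,"dy": 146,"dz": 0,"rx": 0,"ry": 0,"rz": -0.48,"gripper": 0.2},{"dx": 75,"dy": 184,"dz": 0,"rx": 0,"ry": 0,"rz": -0.59,"gripper": 0.2},{"dx": 75,"dy": 223,"dz": 0,"rx": 0,"ry": 0,"rz": -0.7,"gripper": 0.2},{"dx": 75,"dy": 261,"dz": 0,"rx": 0,"ry": 0,"rz": -0.77,"gripper": 0.2}]'

```text
t: 42.3
eef_pos: [0.4997, 0.0013, 0.2307]
ee_rot: [3.142, -0.0, -2.365]
force: [1.3, -0.9, -0.1]
width: 0.0698
gripper_force: 0.0
```

Emit:
jog_arm --targets '[{"dx": -21,"dy": 23,"dz": 0,"rx": 0,"ry": 0,"rz": -0.1,"gripper": 0.2},{"dx": -42,"dy": 46,"dz": 0,"rx": 0,"ry": 0,"rz": -0.2,"gripper": 0.2},{"dx": -64,"dy": 69,"dz": 0,"rx": 0,"ry": 0,"rz": -0.3,"gripper": 0.2},{"dx": -85,"dy": 92,"dz": 0,"rx": 0,"ry": 0,"rz": -0.4,"gripper": 0.2},{"dx": -106,"dy": 115,"dz": 0,"rx": 0,"ry": 0,"rz": -0.5,"gripper": 0.2},{"dx": -128,"dy": 138,"dz": 0,"rx": 0,"ry": 0,"rz": -0.6,"gripper": 0.2},{"dx": -150,"dy": 160,"dz": 0,"rx": 0,"ry": 0,"rz": -0.7,"gripper": 0.2},{"dx": -170,"dy": 183,"dz": 0,"rx": 0,"ry": 0,"rz": -0.8,"gripper": 0.2}]'

```text
t: 42.97
eef_pos: [0.4946, 0.2508, 0.2304]
ee_rot: [3.141, -0.001, -1.566]
force: [0.3, 0.3, 0.4]
width: 0.0701
gripper_force: 0.0
```

Emit:
jog_arm --targets '[{"dx": -30,"dy": 0,"dz": 0,"rx": 0,"ry": 0,"rz": 0,"gripper": 0.2},{"dx": -60,"dy": 0,"dz": 0,"rx": 0,"ry": 0,"rz": 0,"gripper": 0.2},{"dx": -90,"dy": 0,"dz": 0,"rx": 0,"ry": 0,"rz": 0,"gripper": 0.2},{"dx": -119,"dy": 0,"dz": 0,"rx": 0,"ry": 0,"rz": 0,"gripper": 0.2},{"dx": -119,"dy": 0,"dz": 0,"rx": 0,"ry": 0,"rz": 0,"gripper": 0.2},{"dx": -119,"dy": 0,"dz": 0,"rx": 0,"ry": 0,"rz": 0,"gripper": 0.2},{"dx": -119,"dy": 0,"dz": 0,"rx": 0,"ry": 0,"rz": 0,"gripper": 0.2},{"dx": -119,"dy": 0,"dz": 0,"rx": 0,"ry": 0,"rz": 0,"gripper": 0.2}]'

```text
t: 43.63
eef_pos: [0.495, 0.3675, 0.2307]
ee_rot: [3.141, -0.001, -1.571]
force: [0.7, 0.4, -0.1]
width: 0.07
gripper_force: 0.0
```

```bash
python3 - <<'E'
from ring import *
arm.grab_frame('side')
st();W,f=ring('d',(.495,.3195),save='w11.png');w=clean(W);print(disc(w,(.53,.274),.012,.054,.004));r=(.495,.3195)
q=w[(abs(w[:,0]-r[0])<.11)&(abs(w[:,1]-r[1])<.05)&(w[:,2]>.02)&(w[:,2]<.12)];print(len(q),q[:,2].max() if len(q) else 0, q[q[:,2].argmax()] if len(q) else 0)
to((.495,.3195,.0245))
E
```

```text
43.68 [0.4951 0.3675 0.2309] [ 3.141 -0.    -1.572] w 0.0703 gf 0.0 F [-0.6  0.6  0.6]
wrist d px (np.float64(282.5157903226197), np.float64(137.92023957235222)) (1170, array([0.4945, 0.3196]), (0.4944, 0.3196, 0.0219), np.float64(0.0135))
(570, array([0.5295, 0.2735]), (0.5298, 0.2735, 0.0115), np.float64(0.0551))
1507 0.057401261399327275 [0.53877514 0.27598518 0.05740126]
(0.495, 0.3195, 0.0245) -> [48.0, 0.2, 206.6]
```

Emit:
jog_arm --targets '[{"dx": 20,"dy": 0.5,"dz": 10,"rx": 0,"ry": 0,"rz": 0,"gripper": 0.2},{"dx": 40,"dy": 0.5,"dz": 40,"rx": 0,"ry": 0,"rz": 0,"gripper": 0.2},{"dx": 47.9,"dy": 0.5,"dz": 75,"rx": 0,"ry": 0,"rz": 0,"gripper": 0.2},{"dx": 47.9,"dy": 0.5,"dz": 110,"rx": 0,"ry": 0,"rz": 0,"gripper": 0.2},{"dx": 47.9,"dy": 0.5,"dz": 145,"rx": 0,"ry": 0,"rz": 0,"gripper": 0.2},{"dx": 47.9,"dy": 0.5,"dz": 175,"rx": 0,"ry": 0,"rz": 0,"gripper": 0.2},{"dx": 47.9,"dy": 0.5,"dz": 190,"rx": 0,"ry": 0,"rz": 0,"gripper": 0.2},{"dx": 47.9,"dy": 0.5,"dz": 190,"rx": 0,"ry": 0,"rz": 0,"gripper": 0.2}]'

```text
t: 44.4
eef_pos: [0.493, 0.3179, 0.0374]
ee_rot: [3.137, -0.005, -1.572]
force: [-0.6, -0.6, -1.3]
width: 0.0702
gripper_force: 0.0
```

Emit:
jog_arm --targets '[{"dx": 0,"dy": 0,"dz": 0,"rx": 0,"ry": 0,"rz": 0,"gripper": 0.2},{"dx": 0,"dy": 0,"dz": 8,"rx": 0,"ry": 0,"rz": 0,"gripper": 0.2},{"dx": 0,"dy": 0,"dz": 16,"rx": 0,"ry": 0,"rz": 0,"gripper": 0.2},{"dx": 0,"dy": 0,"dz": 16,"rx": 0,"ry": 0,"rz": 0,"gripper": 0.2},{"dx": 0,"dy": 0,"dz": 16,"rx": 0,"ry": 0,"rz": 0,"gripper": 0.8},{"dx": 0,"dy": 0,"dz": 16,"rx": 0,"ry": 0,"rz": 0,"gripper": 0.8},{"dx": 0,"dy": 0,"dz": 16,"rx": 0,"ry": 0,"rz": 0,"gripper": 0.8},{"dx": 0,"dy": 0,"dz": 16,"rx": 0,"ry": 0,"rz": 0,"gripper": 0.8}]'

```text
t: 45.07
eef_pos: [0.4947, 0.3208, 0.0254]
ee_rot: [-3.141, 0.001, -1.571]
force: [-0.1, -0.3, 0.1]
width: 0.0489
gripper_force: 0.0
```

Emit:
jog_arm --targets '[{"dx": 0,"dy": 0,"dz": 0,"rx": 0,"ry": 0,"rz": 0,"gripper": 0.8},{"dx": 0,"dy": 0,"dz": 0,"rx": 0,"ry": 0,"rz": 0,"gripper": 0.8},{"dx": 0,"dy": 0,"dz": 0,"rx": 0,"ry": 0,"rz": 0,"gripper": 0.8},{"dx": 0,"dy": 0,"dz": 0,"rx": 0,"ry": 0,"rz": 0,"gripper": 0.8},{"dx": 0,"dy": 0,"dz": 0,"rx": 0,"ry": 0,"rz": 0,"gripper": 0.8},{"dx": 0,"dy": 0,"dz": 0,"rx": 0,"ry": 0,"rz": 0,"gripper": 0.8},{"dx": 0,"dy": 0,"dz": 0,"rx": 0,"ry": 0,"rz": 0,"gripper": 0.8},{"dx": 0,"dy": 0,"dz": 0,"rx": 0,"ry": 0,"rz": 0,"gripper": 0.8}]'

```text
t: 45.73
eef_pos: [0.4947, 0.3208, 0.0253]
ee_rot: [-3.141, 0.0, -1.571]
force: [-1.8, -0.6, 6.1]
width: 0.0424
gripper_force: 45.0
```

Emit:
jog_arm --targets '[{"dx": 0,"dy": 0,"dz": -10,"rx": 0,"ry": 0,"rz": 0,"gripper": 0.8},{"dx": 0,"dy": 0,"dz": -30,"rx": 0,"ry": 0,"rz": 0,"gripper": 0.8},{"dx": 0,"dy": 0,"dz": -60,"rx": 0,"ry": 0,"rz": 0,"gripper": 0.8},{"dx": 0,"dy": 0,"dz": -95,"rx": 0,"ry": 0,"rz": 0,"gripper": 0.8},{"dx": 0,"dy": 0,"dz": -130,"rx": 0,"ry": 0,"rz": 0,"gripper": 0.8},{"dx": 0,"dy": 0,"dz": -165,"rx": 0,"ry": 0,"rz": 0,"gripper": 0.8},{"dx": 0,"dy": 0,"dz": -195,"rx": 0,"ry": 0,"rz": 0,"gripper": 0.8},{"dx": 0,"dy": 0,"dz": -205,"rx": 0,"ry": 0,"rz": 0,"gripper": 0.8}]'

```text
t: 46.4
eef_pos: [0.496, 0.3215, 0.2357]
ee_rot: [-3.136, 0.005, -1.57]
force: [0.3, 1.2, -1.3]
width: 0.0426
gripper_force: 45.0
```

Emit:
jog_arm --targets '[{"dx": 25,"dy": 0,"dz": 0,"rx": 0,"ry": 0,"rz": 0,"gripper": 0.8},{"dx": 62,"dy": 0,"dz": 0,"rx": 0,"ry": 0,"rz": 0,"gripper": 0.8},{"dx": 101,"dy": 0,"dz": 0,"rx": 0,"ry": 0,"rz": 0,"gripper": 0.8},{"dx": 141,"dy": 0,"dz": 0,"rx": 0,"ry": 0,"rz": 0,"gripper": 0.8},{"dx": 181,"dy": 0,"dz": 0,"rx": 0,"ry": 0,"rz": 0,"gripper": 0.8},{"dx": 221,"dy": 0,"dz": 0,"rx": 0,"ry": 0,"rz": 0,"gripper": 0.8},{"dx": 261,"dy": 0,"dz": 0,"rx": 0,"ry": 0,"rz": 0,"gripper": 0.8},{"dx": 300,"dy": 0,"dz": 0,"rx": 0,"ry": 0,"rz": 0,"gripper": 0.8}]'

```text
t: 47.07
eef_pos: [0.4937, 0.0186, 0.2301]
ee_rot: [3.141, 0.0, -1.571]
force: [1.3, 0.1, -0.7]
width: 0.0421
gripper_force: 45.0
```

Emit:
jog_arm --targets '[{"dx": 38,"dy": 0,"dz": 0,"rx": 0,"ry": 0,"rz": 0,"gripper": 0.8},{"dx": 76,"dy": 0,"dz": 0,"rx": 0,"ry": 0,"rz": 0,"gripper": 0.8},{"dx": 114,"dy": 0,"dz": 0,"rx": 0,"ry": 0,"rz": 0,"gripper": 0.8},{"dx": 150,"dy": 0,"dz": 0,"rx": 0,"ry": 0,"rz": 0,"gripper": 0.8},{"dx": 186,"dy": -5,"dz": 0,"rx": 0,"ry": 0,"rz": 0,"gripper": 0.8},{"dx": 218,"dy": -18,"dz": 0,"rx": 0,"ry": 0,"rz": 0,"gripper": 0.8},{"dx": 238,"dy": -35,"dz": 0,"rx": 0,"ry": 0,"rz": 0,"gripper": 0.8},{"dx": 240,"dy": -40,"dz": 0,"rx": 0,"ry": 0,"rz": 0,"gripper": 0.8}]'

```text
t: 47.73
eef_pos: [0.5354, -0.2228, 0.2293]
ee_rot: [3.141, -0.001, -1.574]
force: [1.6, 0.2, -1.2]
width: 0.042
gripper_force: 45.0
```

```bash
python3 - <<'E'
from ring import *
for i in range(8): arm.grab_frame('side')
st();f,w=hub(save='w12.png');held('d',w);held('d');st();held('d');ring('c',(.5343,-.2612),zt=.079)
to((.5343,-.2612,.23))
E
```

```text
48.13 [ 0.5343 -0.2185  0.2303] [-3.141  0.    -1.57 ] w 0.0426 gf 45.0 F [-0.2 -0.  -0.9]
none 0.0545
hub (77, array([ 0.5341, -0.2604]), (0.5348, -0.2612, 0.0131), np.float64(0.0685))
hub (1282, array([ 0.5336, -0.2612]), (0.5342, -0.2612, 0.02), np.float64(0.0806))
hub (162, array([ 0.5339, -0.2612]), (0.5338, -0.2611, 0.0065), np.float64(0.0971))
held 3215 [ 0.5333 -0.2205] rel TCP mm [-1.03 -1.91] ztop rel -12.08
held 3213 [ 0.5335 -0.2206] rel TCP mm [-0.91 -1.99] ztop rel -12.04
48.23 [ 0.5345 -0.2187  0.2303] [-3.141  0.    -1.57 ] w 0.0424 gf 45.0 F [-0.5  0.5 -0.1]
held 3231 [ 0.5336 -0.2207] rel TCP mm [-0.84 -2.04] ztop rel -12.02
wrist c px (np.float64(282.62206977723594), np.float64(150.37678993115327)) (2479, array([ 0.5352, -0.2605]), (0.5348, -0.2616, 0.0258), np.float64(0.0805))
(0.5343, -0.2612, 0.23) -> [42.3, 0.3, 0.2]rot.py:11: RuntimeWarning: Mean of empty slice.
  s=least_squares(rr,q[:,:2].mean(0),loss='soft_l1',f_scale=.0005)
  ret = um.true_divide(
```

Emit:
jog_arm --targets '[{"dx": 15,"dy": -0.2,"dz": 0,"rx": 0,"ry": 0,"rz": 0,"gripper": 0.8},{"dx": 30,"dy": -0.2,"dz": 0,"rx": 0,"ry": 0,"rz": 0,"gripper": 0.8},{"dx": 41,"dy": -0.2,"dz": 0,"rx": 0,"ry": 0,"rz": 0,"gripper": 0.8},{"dx": 41,"dy": -0.2,"dz": 25,"rx": 0,"ry": 0,"rz": 0,"gripper": 0.8},{"dx": 41,"dy": -0.2,"dz": 50,"rx": 0,"ry": 0,"rz": 0,"gripper": 0.8},{"dx": 41,"dy": -0.2,"dz": 75,"rx": 0,"ry": 0,"rz": 0,"gripper": 0.8},{"dx": 41,"dy": -0.2,"dz": 95,"rx": 0,"ry": 0,"rz": 0,"gripper": 0.8},{"dx": 41,"dy": -0.2,"dz": 101,"rx": 0,"ry": 0,"rz": 0,"gripper": 0.8}]'

```text
t: 49.0
eef_pos: [0.5328, -0.26, 0.1255]
ee_rot: [3.137, 0.001, -1.572]
force: [-0.5, 0.8, -1.3]
width: 0.0425
gripper_force: 45.0
```

Emit:
jog_arm --targets '[{"dx": 0,"dy": 0,"dz": 0,"rx": 0,"ry": 0,"rz": 0,"gripper": 0.8},{"dx": 0,"dy": 0,"dz": 0,"rx": 0,"ry": 0,"rz": 0,"gripper": 0.8},{"dx": 0,"dy": 0,"dz": 0,"rx": 0,"ry": 0,"rz": 0,"gripper": 0.8},{"dx": 0,"dy": 0,"dz": 4,"rx": 0,"ry": 0,"rz": 0,"gripper": 0.8},{"dx": 0,"dy": 0,"dz": 8,"rx": 0,"ry": 0,"rz": 0,"gripper": 0.8},{"dx": 0,"dy": 0,"dz": 12,"rx": 0,"ry": 0,"rz": 0,"gripper": 0.8},{"dx": 0,"dy": 0,"dz": 15,"rx": 0,"ry": 0,"rz": 0,"gripper": 0.8},{"dx": 0,"dy": 0,"dz": 15,"rx": 0,"ry": 0,"rz": 0,"gripper": 0.8}]'

```text
t: 49.67
eef_pos: [0.5343, -0.2602, 0.1131]
ee_rot: [3.14, 0.0, -1.571]
force: [0.1, -0.1, -1.0]
width: 0.0422
gripper_force: 45.0
```

```bash
python3 - <<'E'
from ring import *
for i in range(3): st();arm.grab_frame('side')
E
```

```text
49.67 [ 0.5343 -0.2602  0.1131] [ 3.14   0.    -1.571] w 0.0422 gf 45.0 F [ 0.1 -0.1 -1. ]
49.72 [ 0.5345 -0.2603  0.1135] [ 3.141  0.    -1.571] w 0.0422 gf 45.0 F [-0.1 -0.4 -0.8]
49.77 [ 0.5347 -0.2604  0.1137] [ 3.141 -0.    -1.571] w 0.0423 gf 45.0 F [ 0.3 -0.2 -0.5]
```

Emit:
jog_arm --targets '[{"dx": 0,"dy": 0,"dz": 2.5,"rx": 0,"ry": 0,"rz": 0,"gripper": 0.8},{"dx": 0,"dy": 0,"dz": 5,"rx": 0,"ry": 0,"rz": 0,"gripper": 0.8},{"dx": 0,"dy": 0,"dz": 7.3,"rx": 0,"ry": 0,"rz": 0,"gripper": 0.8},{"dx": 0,"dy": 0,"dz": 7.3,"rx": 0,"ry": 0,"rz": 0,"gripper": 0.8},{"dx": 0,"dy": 0,"dz": 7.3,"rx": 0,"ry": 0,"rz": 0,"gripper": 0.3},{"dx": 0,"dy": 0,"dz": 7.3,"rx": 0,"ry": 0,"rz": 0,"gripper": 0.3},{"dx": 0,"dy": 0,"dz": 7.3,"rx": 0,"ry": 0,"rz": 0,"gripper": 0.3},{"dx": 0,"dy": 0,"dz": 7.3,"rx": 0,"ry": 0,"rz": 0,"gripper": 0.3}]'

```text
t: 50.48
eef_pos: [0.535, -0.2605, 0.1069]
ee_rot: [-3.141, -0.0, -1.571]
force: [-0.3, 0.3, -0.0]
width: 0.0597
gripper_force: 0.0
```

Emit:
jog_arm --targets '[{"dx": 0,"dy": 0,"dz": 0,"rx": 0,"ry": 0,"rz": 0,"gripper": 0.3},{"dx": 0,"dy": 0,"dz": -15,"rx": 0,"ry": 0,"rz": 0,"gripper": 0.3},{"dx": 0,"dy": 0,"dz": -45,"rx": 0,"ry": 0,"rz": 0,"gripper": 0.3},{"dx": 0,"dy": 0,"dz": -80,"rx": 0,"ry": 0,"rz": 0,"gripper": 0.3},{"dx": -20,"dy": 0,"dz": -110,"rx": 0,"ry": 0,"rz": 0,"gripper": 0.5},{"dx": -41,"dy": 0,"dz": -124,"rx": 0,"ry": 0,"rz": 0,"gripper": 1},{"dx": -41,"dy": 0,"dz": -124,"rx": 0,"ry": 0,"rz": 0,"gripper": 1},{"dx": -41,"dy": 0,"dz": -124,"rx": 0,"ry": 0,"rz": 0,"gripper": 1}]'

```text
t: 51.15
eef_pos: [0.5353, -0.2187, 0.232]
ee_rot: [-3.139, 0.0, -1.569]
force: [-0.1, -0.9, 0.2]
width: 0.0399
gripper_force: 0.0
```

```bash
python3 - <<'E'
from ring import *
from ang import angs
for i in range(4):arm.grab_frame('side')
st();W,f=ring('d',(.5343,-.2612),zt=.0915,save='w13.png');w=clean(W)
q=near(w,(.5343,-.2612),.09,.066,.082);d=q[:,:2]-(.5343,-.2612);r=np.hypot(*d.T);q=d[(r>.064)&(r<.086)];a=np.degrees(np.arctan2(q[:,1],q[:,0]));h,_=np.histogram(a,72,(-180,180));print([(-177.5+5*i,k) for i,k in enumerate(h) if k>5])
# ring heights profile by radius
d=np.hypot(w[:,0]-.5345,w[:,1]-.2615*-1*-1) if 0 else np.hypot(w[:,0]-.5345,w[:,1]+.2614)
for lo,hi in((.01,.021),(.0225,.0255),(.0265,.0295),(.0305,.0335)):
    m=(d>lo)&(d<hi)&(w[:,2]<.12); print(lo,np.percentile(w[m,2],[5,50,95]).round(4))
E
```

```text
51.35 [ 0.5342 -0.2198  0.2294] [ 3.139  0.    -1.571] w 0.0241 gf 0.0 F [-0.1 -0.1 -0.4]
wrist d px (np.float64(281.60537904865674), np.float64(153.32449447932072)) (1971, array([ 0.5332, -0.2611]), (0.5335, -0.2615, 0.0219), np.float64(0.093))
[(-87.5, np.int64(21)), (-82.5, np.int64(135)), (-77.5, np.int64(51)), (32.5, np.int64(21)), (37.5, np.int64(111)), (42.5, np.int64(43))]
0.01 [0.0918 0.093  0.0941]
0.0225 [0.0789 0.0803 0.0815]
0.0265 [0.0666 0.0679 0.0691]
0.0305 [0.0541 0.0554 0.0565]
```

View pics/w13.png

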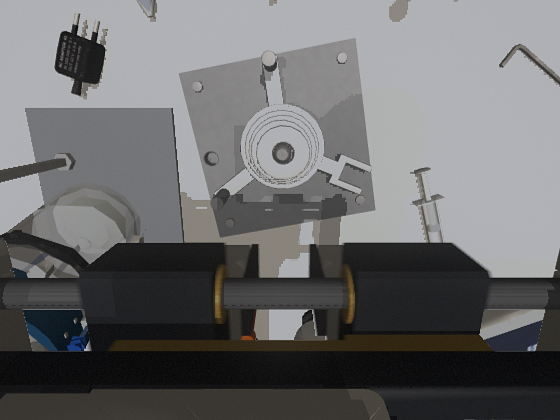

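All four rings are seated at (282,147), with tops matching the expected heights. The lugs are at (268,60) and (222,192).

Emit:
jog_arm --targets '[{"dx": 14,"dy": -6,"dz": 0,"rx": 0,"ry": 0,"rz": 0.12,"gripper": 1},{"dx": 28,"dy": -12,"dz": 0,"rx": 0,"ry": 0,"rz": 0.24,"gripper": 1},{"dx": 42,"dy": -18,"dz": 0,"rx": 0,"ry": 0,"rz": 0.36,"gripper": 1},{"dx": 56,"dy": -24,"dz": 0,"rx": 0,"ry": 0,"rz": 0.48,"gripper": 1},{"dx": 70,"dy": -30,"dz": 0,"rx": 0,"ry": 0,"rz": 0.6,"gripper": 1},{"dx": 84,"dy": -36,"dz": 0,"rx": 0,"ry": 0,"rz": 0.72,"gripper": 1},{"dx": 98,"dy": -41,"dz": 0,"rx": 0,"ry": 0,"rz": 0.84,"gripper": 1},{"dx": 110,"dy": -45,"dz": 0,"rx": 0,"ry": 0,"rz": 0.96,"gripper": 1}]'

```text
t: 52.07
eef_pos: [0.5796, -0.3308, 0.2292]
ee_rot: [3.14, -0.001, -2.538]
force: [0.2, -0.3, -0.6]
width: 0.0006
gripper_force: 0.0
```

Emit:
jog_arm --targets '[{"dx": 0,"dy": 0,"dz": 0,"rx": 0,"ry": 0,"rz": 0.12,"gripper": 1},{"dx": 0,"dy": 0,"dz": 0,"rx": 0,"ry": 0,"rz": 0.24,"gripper": 1},{"dx": 0,"dy": 0,"dz": 0,"rx": 0,"ry": 0,"rz": 0.36,"gripper": 1},{"dx": 0,"dy": 0,"dz": 0,"rx": 0,"ry": 0,"rz": 0.47,"gripper": 1},{"dx": 0,"dy": 0,"dz": 15,"rx": 0,"ry": 0,"rz": 0.47,"gripper": 1},{"dx": 0,"dy": 0,"dz": 45,"rx": 0,"ry": 0,"rz": 0.47,"gripper": 1},{"dx": 0,"dy": 0,"dz": 70,"rx": 0,"ry": 0,"rz": 0.47,"gripper": 1},{"dx": 0,"dy": 0,"dz": 70,"rx": 0,"ry": 0,"rz": 0.47,"gripper": 1}]'

```text
t: 52.73
eef_pos: [0.5764, -0.3286, 0.154]
ee_rot: [3.136, -0.009, -3.003]
force: [-1.6, 0.7, -1.1]
width: 0.0003
gripper_force: 0.0
```

```bash
python3 - <<'E'
from ring import *
for i in range(4):arm.grab_frame('side')
st();w=clean(world(grab('side','sd14.png')));print(disc(w,(.545,-.3345),.006,.075,.003))
to((.579,-.330,.077))
E
```

```text
52.93 [ 0.5806 -0.3301  0.162 ] [-3.140e+00  1.000e-03 -3.001e+00] w 0.0003 gf 0.0 F [-0.1 -0.   0.6]
(18, array([ 0.5485, -0.3355]), (0.5486, -0.3356, 0.0062), np.float64(0.0753))
(0.579, -0.33, 0.077) -> [1.9, 0.4, 85.4]
```

Emit:
jog_arm --targets '[{"dx": 0,"dy": 0,"dz": 20,"rx": 0,"ry": 0,"rz": 0,"gripper": 1},{"dx": 0,"dy": 0,"dz": 45,"rx": 0,"ry": 0,"rz": 0,"gripper": 1},{"dx": 0,"dy": 0,"dz": 68,"rx": 0,"ry": 0,"rz": 0,"gripper": 1},{"dx": 0,"dy": 0,"dz": 80,"rx": 0,"ry": 0,"rz": 0,"gripper": 1},{"dx": 0,"dy": 0,"dz": 85,"rx": 0,"ry": 0,"rz": 0,"gripper": 1},{"dx": 0,"dy": 0,"dz": 85,"rx": 0,"ry": 0,"rz": 0,"gripper": 1},{"dx": 0,"dy": 0,"dz": 85,"rx": 0,"ry": 0,"rz": 0,"gripper": 1},{"dx": 0,"dy": 0,"dz": 85,"rx": 0,"ry": 0,"rz": 0,"gripper": 1}]'

```text
t: 53.65
eef_pos: [0.5809, -0.3298, 0.0774]
ee_rot: [-3.14, 0.002, -3.0]
force: [0.1, -0.7, 0.8]
width: 0.0006
gripper_force: 0.0
```

Emit:
jog_arm --targets '[{"dx": 8,"dy": 0,"dz": 0,"rx": 0,"ry": 0,"rz": 0,"gripper": 1},{"dx": 17,"dy": 0,"dz": 0,"rx": 0,"ry": 0,"rz": 0,"gripper": 1},{"dx": 28,"dy": 0,"dz": 0,"rx": 0,"ry": 0,"rz": 0,"gripper": 1},{"dx": 40,"dy": 0,"dz": 0,"rx": 0,"ry": 0,"rz": 0,"gripper": 1},{"dx": 53,"dy": 0,"dz": 0,"rx": 0,"ry": 0,"rz": 0,"gripper": 1},{"dx": 53,"dy": 0,"dz": -15,"rx": 0,"ry": 0,"rz": 0,"gripper": 1},{"dx": 48,"dy": 0,"dz": -50,"rx": 0,"ry": 0,"rz": 0,"gripper": 1},{"dx": 48,"dy": 0,"dz": -85,"rx": 0,"ry": 0,"rz": 0,"gripper": 1}]'

```text
t: 54.32
eef_pos: [0.5302, -0.3362, 0.1605]
ee_rot: [3.14, -0.003, -3.001]
force: [1.7, -0.8, 0.7]
width: 0.0005
gripper_force: 0.0
```

Emit:
jog_arm --targets '[{"dx": 0,"dy": 0,"dz": -30,"rx": 0,"ry": 0,"rz": 0,"gripper": 1},{"dx": 0,"dy": 0,"dz": -60,"rx": 0,"ry": 0,"rz": 0,"gripper": 1},{"dx": -30,"dy": 0,"dz": -75,"rx": 0,"ry": 0,"rz": 0,"gripper": 1},{"dx": -60,"dy": 10,"dz": -75,"rx": 0,"ry": 0,"rz": 0,"gripper": 1},{"dx": -60,"dy": 20,"dz": -75,"rx": 0,"ry": 0,"rz": 0,"gripper": 1},{"dx": -60,"dy": 30,"dz": -75,"rx": 0,"ry": 0,"rz": 0,"gripper": 1},{"dx": -60,"dy": 30,"dz": -75,"rx": 0,"ry": 0,"rz": 0,"gripper": 1},{"dx": -60,"dy": 30,"dz": -75,"rx": 0,"ry": 0,"rz": 0,"gripper": 1}]'

```text
t: 54.98
eef_pos: [0.5862, -0.2977, 0.2356]
ee_rot: [3.141, -0.001, -3.0]
force: [-0.9, 0.1, 0.7]
width: 0.0008
gripper_force: 0.0
```

```bash
python3 - <<'E'
from ang import *
for i in range(3): print(angs('wrist'))
E
```

```text
([(-95, 164), (145, 226)], 55.0333)
([(-105, 86), (-95, 81), (135, 95), (145, 133)], 55.0833)
([(-105, 162), (135, 214)], 55.1333)
```

Emit:
jog_arm --targets '[{"dx": 0,"dy": 0,"dz": 0,"rx": 0,"ry": 0,"rz": 0,"gripper": 1},{"dx": 0,"dy": 0,"dz": 0,"rx": 0,"ry": 0,"rz": 0,"gripper": 1},{"dx": 0,"dy": 0,"dz": 0,"rx": 0,"ry": 0,"rz": 0,"gripper": 1},{"dx": 0,"dy": 0,"dz": 0,"rx": 0,"ry": 0,"rz": 0,"gripper": 1},{"dx": 0,"dy": 0,"dz": 0,"rx": 0,"ry": 0,"rz": 0,"gripper": 1},{"dx": 0,"dy": 0,"dz": 0,"rx": 0,"ry": 0,"rz": 0,"gripper": 1},{"dx": 0,"dy": 0,"dz": 0,"rx": 0,"ry": 0,"rz": 0,"gripper": 1},{"dx": 0,"dy": 0,"dz": 0,"rx": 0,"ry": 0,"rz": 0,"gripper": 1}]'

```text
t: 55.8
eef_pos: [0.5875, -0.298, 0.2356]
ee_rot: [3.142, -0.0, -3.001]
force: [-0.1, 0.7, -0.3]
width: 0.0004
gripper_force: 0.0
```

Emit:
jog_arm --targets '[{"dx": 0,"dy": 0,"dz": 0,"rx": 0,"ry": 0,"rz": 0,"gripper": 1},{"dx": 0,"dy": 0,"dz": 0,"rx": 0,"ry": 0,"rz": 0,"gripper": 1},{"dx": 0,"dy": 0,"dz": 0,"rx": 0,"ry": 0,"rz": 0,"gripper": 1},{"dx": 0,"dy": 0,"dz": 0,"rx": 0,"ry": 0,"rz": 0,"gripper": 1},{"dx": 0,"dy": 0,"dz": 0,"rx": 0,"ry": 0,"rz": 0,"gripper": 1},{"dx": 0,"dy": 0,"dz": 0,"rx": 0,"ry": 0,"rz": 0,"gripper": 1},{"dx": 0,"dy": 0,"dz": 0,"rx": 0,"ry": 0,"rz": 0,"gripper": 1},{"dx": 0,"dy": 0,"dz": 0,"rx": 0,"ry": 0,"rz": 0,"gripper": 1}]'

```text
t: 56.47
eef_pos: [0.5875, -0.298, 0.2356]
ee_rot: [3.142, 0.0, -3.001]
force: [0.5, 0.7, 0.4]
width: 0.0005
gripper_force: 0.0
```

Emit:
jog_arm --targets '[{"dx": 0,"dy": 0,"dz": 0,"rx": 0,"ry": 0,"rz": 0,"gripper": 1},{"dx": 0,"dy": 0,"dz": 0,"rx": 0,"ry": 0,"rz": 0,"gripper": 1},{"dx": 0,"dy": 0,"dz": 0,"rx": 0,"ry": 0,"rz": 0,"gripper": 1},{"dx": 0,"dy": 0,"dz": 0,"rx": 0,"ry": 0,"rz": 0,"gripper": 1},{"dx": 0,"dy": 0,"dz": 0,"rx": 0,"ry": 0,"rz": 0,"gripper": 1},{"dx": 0,"dy": 0,"dz": 0,"rx": 0,"ry": 0,"rz": 0,"gripper": 1},{"dx": 0,"dy": 0,"dz": 0,"rx": 0,"ry": 0,"rz": 0,"gripper": 1},{"dx": 0,"dy": 0,"dz": 0,"rx": 0,"ry": 0,"rz": 0,"gripper": 1}]'

```text
t: 57.13
eef_pos: [0.5875, -0.298, 0.2356]
ee_rot: [3.142, -0.0, -3.001]
force: [0.3, -0.7, 0.1]
width: 0.0004
gripper_force: 0.0
```

Emit:
jog_arm --targets '[{"dx": 0,"dy": 0,"dz": 0,"rx": 0,"ry": 0,"rz": 0,"gripper": 1},{"dx": 0,"dy": 0,"dz": 0,"rx": 0,"ry": 0,"rz": 0,"gripper": 1},{"dx": 0,"dy": 0,"dz": 0,"rx": 0,"ry": 0,"rz": 0,"gripper": 1},{"dx": 0,"dy": 0,"dz": 0,"rx": 0,"ry": 0,"rz": 0,"gripper": 1},{"dx": 0,"dy": 0,"dz": 0,"rx": 0,"ry": 0,"rz": 0,"gripper": 1},{"dx": 0,"dy": 0,"dz": 0,"rx": 0,"ry": 0,"rz": 0,"gripper": 1},{"dx": 0,"dy": 0,"dz": 0,"rx": 0,"ry": 0,"rz": 0,"gripper": 1},{"dx": 0,"dy": 0,"dz": 0,"rx": 0,"ry": 0,"rz": 0,"gripper": 1}]'

```text
t: 57.8
eef_pos: [0.5875, -0.298, 0.2356]
ee_rot: [3.142, -0.0, -3.001]
force: [0.2, -0.2, -0.2]
width: 0.0004
gripper_force: 0.0
```

Emit:
jog_arm --targets '[{"dx": 0,"dy": 0,"dz": 0,"rx": 0,"ry": 0,"rz": 0,"gripper": 1},{"dx": 0,"dy": 0,"dz": 0,"rx": 0,"ry": 0,"rz": 0,"gripper": 1},{"dx": 0,"dy": 0,"dz": 0,"rx": 0,"ry": 0,"rz": 0,"gripper": 1},{"dx": 0,"dy": 0,"dz": 0,"rx": 0,"ry": 0,"rz": 0,"gripper": 1},{"dx": 0,"dy": 0,"dz": 0,"rx": 0,"ry": 0,"rz": 0,"gripper": 1},{"dx": 0,"dy": 0,"dz": 0,"rx": 0,"ry": 0,"rz": 0,"gripper": 1},{"dx": 0,"dy": 0,"dz": 0,"rx": 0,"ry": 0,"rz": 0,"gripper": 1},{"dx": 0,"dy": 0,"dz": 0,"rx": 0,"ry": 0,"rz": 0,"gripper": 1}]'

```text
t: 58.47
eef_pos: [0.5875, -0.298, 0.2356]
ee_rot: [-3.142, -0.0, -3.001]
force: [0.3, -0.3, -0.1]
width: 0.0007
gripper_force: 0.0
```

Emit:
jog_arm --targets '[{"dx": 0,"dy": 0,"dz": 0,"rx": 0,"ry": 0,"rz": 0,"gripper": 1},{"dx": 0,"dy": 0,"dz": 0,"rx": 0,"ry": 0,"rz": 0,"gripper": 1},{"dx": 0,"dy": 0,"dz": 0,"rx": 0,"ry": 0,"rz": 0,"gripper": 1},{"dx": 0,"dy": 0,"dz": 0,"rx": 0,"ry": 0,"rz": 0,"gripper": 1},{"dx": 0,"dy": 0,"dz": 0,"rx": 0,"ry": 0,"rz": 0,"gripper": 1},{"dx": 0,"dy": 0,"dz": 0,"rx": 0,"ry": 0,"rz": 0,"gripper": 1},{"dx": 0,"dy": 0,"dz": 0,"rx": 0,"ry": 0,"rz": 0,"gripper": 1},{"dx": 0,"dy": 0,"dz": 0,"rx": 0,"ry": 0,"rz": 0,"gripper": 1}]'

```text
t: 59.13
eef_pos: [0.5875, -0.298, 0.2356]
ee_rot: [3.142, -0.0, -3.001]
force: [0.1, 0.1, 0.2]
width: 0.0006
gripper_force: 0.0
```

Emit:
jog_arm --targets '[{"dx": 0,"dy": 0,"dz": 0,"rx": 0,"ry": 0,"rz": 0,"gripper": 1},{"dx": 0,"dy": 0,"dz": 0,"rx": 0,"ry": 0,"rz": 0,"gripper": 1},{"dx": 0,"dy": 0,"dz": 0,"rx": 0,"ry": 0,"rz": 0,"gripper": 1},{"dx": 0,"dy": 0,"dz": 0,"rx": 0,"ry": 0,"rz": 0,"gripper": 1},{"dx": 0,"dy": 0,"dz": 0,"rx": 0,"ry": 0,"rz": 0,"gripper": 1},{"dx": 0,"dy": 0,"dz": 0,"rx": 0,"ry": 0,"rz": 0,"gripper": 1},{"dx": 0,"dy": 0,"dz": 0,"rx": 0,"ry": 0,"rz": 0,"gripper": 1},{"dx": 0,"dy": 0,"dz": 0,"rx": 0,"ry": 0,"rz": 0,"gripper": 1}]'

```text
t: 59.8
eef_pos: [0.5875, -0.298, 0.2356]
ee_rot: [-3.142, -0.0, -3.001]
force: [0.0, -0.4, -0.3]
width: 0.0006
gripper_force: 0.0
```

Emit:
jog_arm --targets '[{"dx": 0,"dy": 0,"dz": 0,"rx": 0,"ry": 0,"rz": 0,"gripper": 1},{"dx": 0,"dy": 0,"dz": 0,"rx": 0,"ry": 0,"rz": 0,"gripper": 1},{"dx": 0,"dy": 0,"dz": 0,"rx": 0,"ry": 0,"rz": 0,"gripper": 1},{"dx": 0,"dy": 0,"dz": 0,"rx": 0,"ry": 0,"rz": 0,"gripper": 1},{"dx": 0,"dy": 0,"dz": 0,"rx": 0,"ry": 0,"rz": 0,"gripper": 1},{"dx": 0,"dy": 0,"dz": 0,"rx": 0,"ry": 0,"rz": 0,"gripper": 1},{"dx": 0,"dy": 0,"dz": 0,"rx": 0,"ry": 0,"rz": 0,"gripper": 1},{"dx": 0,"dy": 0,"dz": 0,"rx": 0,"ry": 0,"rz": 0,"gripper": 1}]'

```text
t: 60.47
eef_pos: [0.5875, -0.298, 0.2357]
ee_rot: [-3.142, 0.0, -3.001]
force: [-0.3, -0.2, -0.2]
width: 0.0003
gripper_force: 0.0
```

Emit:
jog_arm --targets '[{"dx": 0,"dy": 0,"dz": 0,"rx": 0,"ry": 0,"rz": 0,"gripper": 1},{"dx": 0,"dy": 0,"dz": 0,"rx": 0,"ry": 0,"rz": 0,"gripper": 1},{"dx": 0,"dy": 0,"dz": 0,"rx": 0,"ry": 0,"rz": 0,"gripper": 1},{"dx": 0,"dy": 0,"dz": 0,"rx": 0,"ry": 0,"rz": 0,"gripper": 1},{"dx": 0,"dy": 0,"dz": 0,"rx": 0,"ry": 0,"rz": 0,"gripper": 1},{"dx": 0,"dy": 0,"dz": 0,"rx": 0,"ry": 0,"rz": 0,"gripper": 1},{"dx": 0,"dy": 0,"dz": 0,"rx": 0,"ry": 0,"rz": 0,"gripper": 1},{"dx": 0,"dy": 0,"dz": 0,"rx": 0,"ry": 0,"rz": 0,"gripper": 1}]'

```text
t: 61.13
eef_pos: [0.5874, -0.298, 0.2356]
ee_rot: [3.142, -0.0, -3.001]
force: [0.8, -0.3, 0.0]
width: 0.0005
gripper_force: 0.0
```

Emit:
jog_arm --targets '[{"dx": 0,"dy": 0,"dz": 0,"rx": 0,"ry": 0,"rz": 0,"gripper": 1},{"dx": 0,"dy": 0,"dz": 0,"rx": 0,"ry": 0,"rz": 0,"gripper": 1},{"dx": 0,"dy": 0,"dz": 0,"rx": 0,"ry": 0,"rz": 0,"gripper": 1},{"dx": 0,"dy": 0,"dz": 0,"rx": 0,"ry": 0,"rz": 0,"gripper": 1},{"dx": 0,"dy": 0,"dz": 0,"rx": 0,"ry": 0,"rz": 0,"gripper": 1},{"dx": 0,"dy": 0,"dz": 0,"rx": 0,"ry": 0,"rz": 0,"gripper": 1},{"dx": 0,"dy": 0,"dz": 0,"rx": 0,"ry": 0,"rz": 0,"gripper": 1},{"dx": 0,"dy": 0,"dz": 0,"rx": 0,"ry": 0,"rz": 0,"gripper": 1}]'

```text
t: 61.8
eef_pos: [0.5875, -0.298, 0.2357]
ee_rot: [-3.142, 0.0, -3.001]
force: [-0.2, 0.2, -0.2]
width: -0.0001
gripper_force: 0.0
```

Emit:
jog_arm --targets '[{"dx": 0,"dy": 0,"dz": 0,"rx": 0,"ry": 0,"rz": 0,"gripper": 1},{"dx": 0,"dy": 0,"dz": 0,"rx": 0,"ry": 0,"rz": 0,"gripper": 1},{"dx": 0,"dy": 0,"dz": 0,"rx": 0,"ry": 0,"rz": 0,"gripper": 1},{"dx": 0,"dy": 0,"dz": 0,"rx": 0,"ry": 0,"rz": 0,"gripper": 1},{"dx": 0,"dy": 0,"dz": 0,"rx": 0,"ry": 0,"rz": 0,"gripper": 1},{"dx": 0,"dy": 0,"dz": 0,"rx": 0,"ry": 0,"rz": 0,"gripper": 1},{"dx": 0,"dy": 0,"dz": 0,"rx": 0,"ry": 0,"rz": 0,"gripper": 1},{"dx": 0,"dy": 0,"dz": 0,"rx": 0,"ry": 0,"rz": 0,"gripper": 1}]'

```text
t: 62.47
eef_pos: [0.5875, -0.298, 0.2357]
ee_rot: [-3.142, 0.0, -3.001]
force: [-0.1, -0.1, 0.6]
width: 0.0006
gripper_force: 0.0
```

Emit:
jog_arm --targets '[{"dx": 0,"dy": 0,"dz": 0,"rx": 0,"ry": 0,"rz": 0,"gripper": 1},{"dx": 0,"dy": 0,"dz": 0,"rx": 0,"ry": 0,"rz": 0,"gripper": 1},{"dx": 0,"dy": 0,"dz": 0,"rx": 0,"ry": 0,"rz": 0,"gripper": 1},{"dx": 0,"dy": 0,"dz": 0,"rx": 0,"ry": 0,"rz": 0,"gripper": 1},{"dx": 0,"dy": 0,"dz": 0,"rx": 0,"ry": 0,"rz": 0,"gripper": 1},{"dx": 0,"dy": 0,"dz": 0,"rx": 0,"ry": 0,"rz": 0,"gripper": 1},{"dx": 0,"dy": 0,"dz": 0,"rx": 0,"ry": 0,"rz": 0,"gripper": 1},{"dx": 0,"dy": 0,"dz": 0,"rx": 0,"ry": 0,"rz": 0,"gripper": 1}]'

```text
t: 63.13
eef_pos: [0.5875, -0.298, 0.2356]
ee_rot: [-3.142, 0.0, -3.001]
force: [0.8, -0.2, 0.1]
width: 0.0006
gripper_force: 0.0
```

```bash
cat > fin.py <<'E'
from ring import *
def lugs():
    w=clean(world(grab('wrist')));t=arm.get_state()['t'];q=near(w,(.5343,-.2612),.09,.07,.082);d=q[:,:2]-(.5343,-.2612);r=np.hypot(*d.T);d=d[(r>.064)&(r<.086)]
    z=d[:,0]+1j*d[:,1]; a=np.angle(np.mean((z/abs(z))**3)) if len(z) else np.nan   # 3-fold phase
    print(round(t,2),len(z),'phase/3 rad',round(a/3,4)); return w
if __name__=='__main__':
    for i in range(10): w=lugs()
    for k,z in zip('abcd',(.054,.0665,.079,.0915)):
        R=RR[k][0];d=np.hypot(w[:,0]-.5345,w[:,1]+.2614);m=(d>R-.003)&(d<R-.0005)&(w[:,2]<.12);print(k,np.percentile(w[m,2],[10,50,90]).round(4))
E
python3 fin.py
```

```text
63.18 364 phase/3 rad 0.9575
63.23 367 phase/3 rad 0.9573
63.28 367 phase/3 rad 0.9574
63.33 370 phase/3 rad 0.9576
63.38 368 phase/3 rad 0.9577
63.43 363 phase/3 rad 0.9581
63.48 370 phase/3 rad 0.9582
63.53 368 phase/3 rad 0.9582
63.58 371 phase/3 rad 0.9577
63.63 366 phase/3 rad 0.958
a [0.0534 0.0552 0.0562]
b [0.0667 0.0678 0.0688]
c [0.0742 0.0802 0.0811]
d [0.0912 0.0928 0.0938]
```

```bash
python3 -c "
from h import arm
print(arm.job_done())"
```

```text
the job is handed in; nothing more can be done
None
```

The job is handed in, with no verdict returned: the pin is in the tray, bare and loaded rotor both ran on by themselves after a push, all four rings are home, the rotor is at rest, and neither vial was knocked over in any view.

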